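Clamp a manifold block in the drill jig with the square T-key

TASK

Get the aluminium manifold block ready for drilling: slide it along the jig under the drill plate until it sits fully home against the end stop. Then take the T-key from its wooden stand, put it in the recessed square socket of the jig's clamp and turn it clockwise as far as it goes, so the cam clamps the block hard against the back fence. Never leave the key in the jig: stand it back in its hole in the wooden stand, and leave the other things on the bench where they are.

Things in the scene. Friction and masses are not known exactly. Their poses are not given: they have to be found in the camera images.
- jig: Drill jig fixed on the worktop: dark base plate 12 mm thick (x -92 to +58, y -125 to +125) with green fittings. Origin on the worktop, z up, y along the block's channel, turned up to 0.3 rad. Steel back fence: face x = +30, top z = 36, y -118 to +60. In front: green clamp housing, x -86 to -26, y -53 to +23, top z = 47. The channel is open above and at its +y end.
- jig_stop (a point): End stop of the channel (steel, facing jig +y): middle of its face, at jig x = +5, y = -105, z = 28 mm. A green drill plate with a steel bush bridges the channel over it: jig x -38 to +42, y -118 to -62, z 48 to 58 (bush top 62); its front leg's face is at x = -25.
- block: Loose aluminium manifold block 50 (x) x 130 (y) x 32 (z) mm, four round ports on top, 0.45 to 0.7 kg, lying on the base plate in the channel. Origin at the centre of its underside, axes as the jig's. Home and clamped: jig x = +5, y = -40, z = 12. Starts 30 to 70 mm short of that (at +y), 0.3 to 1 mm off the fence. It slides freely when its +y end face is pushed towards -y.
- cam (a joint): Eccentric clamp cam (brass disc in the green housing, vertical axis), rad: 0 open, growing as it is turned CLOCKWISE seen from above, stop at 1.45; starts at 0.15 to 0.45. It touches the home block at about 0.9, then squeezes it against the fence; properly tight above 1.15. It stays where it is left (friction 0.15 N m, up to 0.4 to clamp; play makes the key lead the cam by 0.2 to 0.35 rad).
- cam_socket (a point): Mouth of the cam's square socket, on the cam's axis at jig x = -47.5, y = -15, z = 44 mm; seen through a 28 mm round hole in the housing's cover. 13.6 mm across flats, 22 mm deep (floor z = 22), mouth bevelled 2 mm. It turns with the cam: at joint value 0 the socket's sides and this point's axes are parallel to the jig's, at q they are turned by -q about z.
- key: Square T-key standing upright, 142 mm tall, 0.30 kg. Origin at the tip, z up. 12 x 12 mm square drive from z = 5 to 28 (sides square to key x and y, 8 degrees of play in the socket) with a round cone point below, 16 mm shank, flat-sided dark hub 22 (x) x 20 (y) x 34 mm centred at z = 125; 11 mm cross bar 100 mm long through it along key x. Grip the hub across its 20 mm, fingers closing along key y.
- key_tip (a point): The key's origin: centre of the lower end of its square drive.
- stand: Wooden tool stand, 120 (x) x 60 (y) x 66 (z) mm, fixed, to the left or the right of the jig; origin at the centre of its underside. The key's hole is at stand x = +30; two small L-shaped hex keys stand fixed at x = -20 and -40, up to z = 98.
- stand_hole (a point): Mouth of the key's round hole in the stand's top (z = 66), 22 mm wide, 58 mm deep, its floor at z = 8 mm; the key stands on that floor at any yaw.
- marker: Bystander: marker pen 130 mm long, far left.
- coupler_a: Bystander: steel air coupler with a red ring, 83 mm long.
- box_white: Bystander: white carton 50 x 75 x 42 mm, on the side of the jig where the stand is not.
- gauge: Bystander: pressure gauge 78 x 55 x 24 mm, lying face up behind the jig.
- ball_valve: Bystander: brass ball valve with a red lever, 108 mm long, behind the jig.
Things that resemble listed ones, but are neither listed nor needed, are in the scene too. Leave any purple look-alike of the key alone.

How it is judged:
On the way, in this order (a step that is already met when the one before it is completed fails the run):
1. the block is pushed home to within 2.5 mm of the end stop, before the cam is tight (y of block in the frame of jig between -0.043 and -0.0375 m and value of joint cam below 0.8 rad), for 0.2 s.
2. the T-key's drive stands in the clamp's square socket, at least 10 mm deep (horizontal distance between key_tip and cam_socket below 0.005 m and z of key_tip in the frame of cam_socket below -0.01 m and angle between key's own z axis and vertical below 0.15 rad and value of joint cam below 0.8 rad), for 0.1 s.
3. with the key in the socket, the cam is turned until it clamps the block (joint above 1.15 rad) (horizontal distance between key_tip and cam_socket below 0.005 m and z of key_tip in the frame of cam_socket below -0.01 m and angle between key's own z axis and vertical below 0.15 rad and value of joint cam above 1.15 rad and contact force between block and jig above 20 N and y of block in the frame of jig between -0.043 and -0.0375 m), for 0.2 s.
At the end, for the whole second after the job is handed in: Block within 2.5 mm of the end stop and 1.5 mm of the fence, square (0.03 rad), flat, pressed by the jig with over 20 N in all; cam above 1.15 rad; key upright (0.15 rad), at rest in its stand hole, tip within 8 mm of the axis and 50 mm deep or more (y of block in the frame of jig between -0.043 and -0.0375 m and x of block in the frame of jig above 0.0035 m and angle between the x axis of block and the x axis of jig, either way round below 0.03 rad and z of block in the frame of jig below 0.015 m and value of joint cam above 1.15 rad and contact force between block and jig above 20 N and horizontal distance between key_tip and stand_hole below 0.008 m and z of key_tip in the frame of stand_hole below -0.05 m and angle between key's own z axis and vertical below 0.15 rad and linear speed of key below 0.02 m/s); the robot touches nothing.
It fails at once if a bystander is moved by more than 20 mm (distance of any of box_white, marker, coupler_a, gauge, ball_valve from where it was at the start of the episode above 0.02 m).
It also fails if it takes over 58 s, if anything falls off the work surface, if the arm or the gripper's body presses on something with over 40 N, if the wrist force passes 120 N, or if a joint passes its speed limit or range.

ROBOT

A 6-joint arm with a two-finger parallel gripper is mounted at the origin on a cart in front of the work surface, level with it; the furniture and walls round the work are solid. World frame = base frame: x ahead of the robot, y to its left, z up, the work surface at z = 0. Lengths are in m, angles in rad, forces in N, time in s.
With the tool pointing down it reaches from about 0.275 to 0.725 m from the base axis. Payload 5.6 kg.
Tool frame: the origin (TCP) lies at the very end of the fingers, on their centre line; the grasp point (between the pads) lies 19 mm behind it; z points along the fingers, x is the direction in which the jaws open and shut, and the axes are right-handed (so a half turn about z gives the same grasp; the last joint's range is limited). The gripper opens to 85 mm and grips with 20 to 120 N. Pads are 22 mm wide; open, the fingers measure 114 mm over their backs; the gripper's body (76 mm by 85 mm) begins 54 mm behind the grasp point. The pads swing forward as they close: fully open they stand 13 mm farther back than shut.
Start: joints at [1.583, 0.255, 0.108, 0, -1.424, -0.285], TCP at [0.148, 0.53, 0.231] pointing down, gripper open.
Joint ranges: [-2.95, 2.95], [-1.21, 1.97], [-1.09, 1.5], [-2.87, 1.71], [-2.94, -0.07], [-3.05, 3.05]. Speed limits (rad/s): [2.57, 2.57, 3.14, 3.14, 3.14, 3.14].

INTERFACE

Orientations are given as a unit quaternion [x, y, z, w].
In Python, from workcell import r gives the robot as it stands.
- The arm moves only by the tool apply_moves, never from a script. Its argument "targets" is a list of rows, each a list of 6 numbers: the shift along the world's x, y, z in m, then the turn, a rotation vector about the world's x, y, z in rad. A call has 1 to 5 rows; each row is the pose to reach, as a shift and turn from the pose commanded when the call began; what a row does not reach only later rows make up. A row lasts 1/12 s, in which the tool goes at most 41.7 mm and 7.16 degrees, less where a joint would pass 70% of its speed; a pose out of reach is approached as far as the arm can. A call with a gripper value outside its range is refused whole. "claw" is the finger opening in m, from 0 to 0.0854, set as the call begins (left out, the last holds). The fingers move at their own pace and stop on an object; "newtons" is the grip in N (left out, the last holds). Time passes only in rows, so rows that repeat a pose let the fingers close. It gives the time, the measured TCP pose, the force and the opening at its end, in the units of the state.
- r.sense(): the state, without advancing time (a new reading comes with each control period).
- r.get_image(name): name is "scene" or "top" or "wrist"; returns a dict with "pixels" (480x640x3 uint8, red, green, blue), "vfov" (degrees; the focal length in pixels is half the picture's height over the tangent of half this angle, whatever the lens; pixels are square), "cx", "cy" (the principal point, pixels), "world_to_cam" (4x4, takes a point from world to camera coordinates). Camera axes: x right, y down, z forward; pixel columns grow to the right and rows downward; lengths in m; the calibration is good to about 2 mm. The wrist camera is an equidistant fisheye: a pixel r from the principal point sees the ray r / f radians off the axis. A picture is of the moment at which its call begins. There is no depth.
- r.close_job(): hands the job in, once; it reports no verdict.
The state is a dict: "t": time; "joint_pos": joint angles; "joint_vel": joint speeds; "tau": joint torques, N m; "eef_pos": TCP position; "eef_rot": TCP orientation; "contact_force": force on the tool from outside, world axes, zero at the start; "wrist_torque": the same for the moment, N m; "finger_gap": finger opening in m.
Only numpy, scipy, OpenCV 4.12 (cv2) and the standard library are available. Lean on these libraries where they do the work, as an engineer would, in place of code of your own. Each camera call takes 0.05 s, during which the arm holds its last target.

## Working session

There is one attempt and no reset: what is moved stays moved. The work goes in short steps, Python scripts to look and compute and a tool call to move; the robot and the scene stay as the last step left them, time stands still between calls to the robot, and variables do not carry over. Pictures are saved under pics/ and viewed, and the job is handed in when it is done.

Besides the shell and the picture viewer there is one more tool, called after ">>>" as name(argument=value, ...) on one line, values as JSON. apply_moves: Moves the arm, as the interface text tells. Its arguments: {"type":"object","properties":{"targets":{"type":"array","items":{"type":"array","items":{"type":"number"}}},"claw":{"type":"number"},"newtons":{"type":"number"}},"required":["targets"]}

```bash
mkdir -p pics; ls; cat > h.py <<'E'
import numpy as np, cv2
from workcell import r
def snap(name,fn):
    im=r.get_image(name); cv2.imwrite('pics/'+fn,im['pixels'][:,:,::-1].copy())
    np.savez('pics/'+fn[:-4]+'.npz',p=im['pixels'],vfov=im['vfov'],cx=im['cx'],cy=im['cy'],T=np.array(im['world_to_cam']))
    return im
class C:
    def __init__(s,fn,fish=False):
        d=np.load('pics/'+fn+'.npz'); s.p=d['p'];s.T=d['T'];s.cx=float(d['cx']);s.cy=float(d['cy']);s.fish=fish
        s.f=240/np.tan(np.radians(float(d['vfov']))/2)
        s.R=s.T[:3,:3]; s.o=-s.R.T@s.T[:3,3]
    def proj(s,P):
        P=np.atleast_2d(P); c=P@s.R.T+s.T[:3,3]
        if s.fish:
            rr=np.hypot(c[:,0],c[:,1]); th=np.arctan2(rr,c[:,2]); k=s.f*th/np.maximum(rr,1e-9)
            return np.c_[s.cx+c[:,0]*k,s.cy+c[:,1]*k]
        return np.c_[s.cx+s.f*c[:,0]/c[:,2],s.cy+s.f*c[:,1]/c[:,2]]
    def back(s,u,v,z):
        a,b=(u-s.cx)/s.f,(v-s.cy)/s.f
        if s.fish:
            t=np.hypot(a,b); k=np.sin(t)/max(t,1e-9); d=np.array([a*k,b*k,np.cos(t)])
        else: d=np.array([a,b,1.])
        d=s.R.T@d; return s.o+d*(z-s.o[2])/d[2]
E
python3 - <<'E'
from h import *
for n in ['scene','top','wrist']:
    im=snap(n,n+'0.png'); c=C(n+'0'); print(n,c.o,c.f,c.cx,c.cy,c.R[2])
print(r.sense())
E
```

```text
pics
scene [-0.39826813 -0.96218965  0.97540134] 615.231258048923 331.5860804624 244.29291727076665 [ 0.58937792  0.60588573 -0.53435583]
top [0.46244818 0.03546221 1.43063319] 531.7378647541883 315.0033749954916 237.27598048869103 [ 0.0799344   0.0112983  -0.99673609]
wrist [0.22381493 0.50839047 0.374635  ] 371.64829954431775 320.8762620837025 241.9231044527963 [-0.29576919  0.08179508 -0.9517511 ]
{'t': 0.15, 'joint_pos': array([ 1.58260251e+00,  2.55582347e-01,  1.07308840e-01, -3.26911806e-04,
       -1.42391439e+00, -2.84584000e-01]), 'joint_vel': array([ 0.00070931, -0.00038493,  0.00345533,  0.00141347, -0.00028704,
       -0.00026211]), 'tau': array([-1.59489609e-03, -3.86939228e+01,  2.38081294e+01,  5.36668405e+00,
       -4.55650865e-03, -9.58766080e-07]), 'eef_pos': array([0.14804419, 0.52931319, 0.23062565]), 'eef_rot': array([-6.04378090e-01,  7.96697316e-01, -4.63054917e-04, -5.43908572e-04]), 'contact_force': array([-0.09029491,  0.30836072, -0.06252122]), 'wrist_torque': array([ 0.01307707, -0.01807288, -0.00603491]), 'finger_gap': 0.08543900284758431}
```

View pics/top0.png

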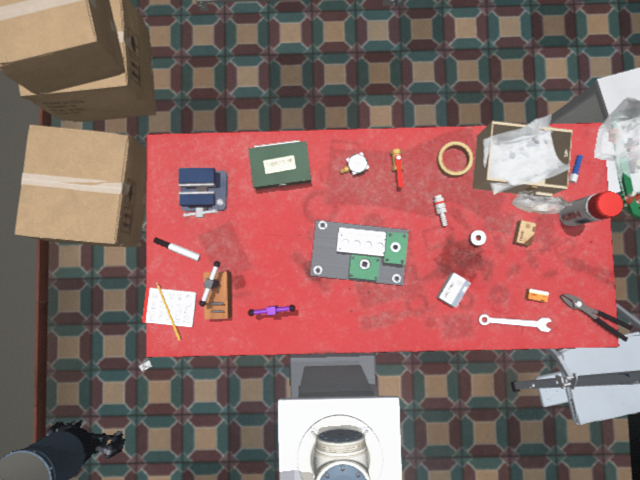

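View pics/scene0.png

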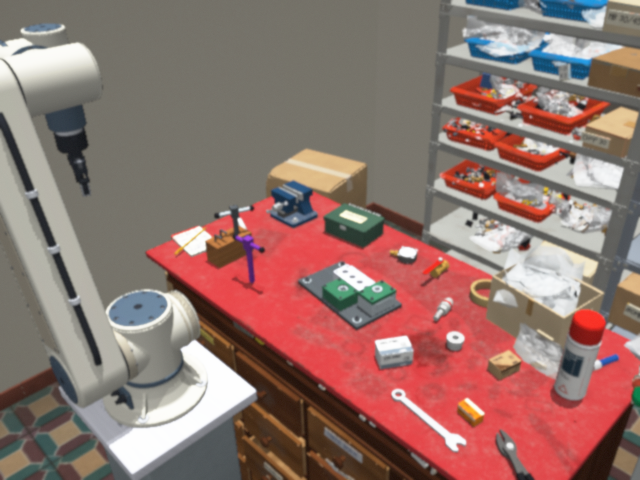

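View pics/wrist0.png

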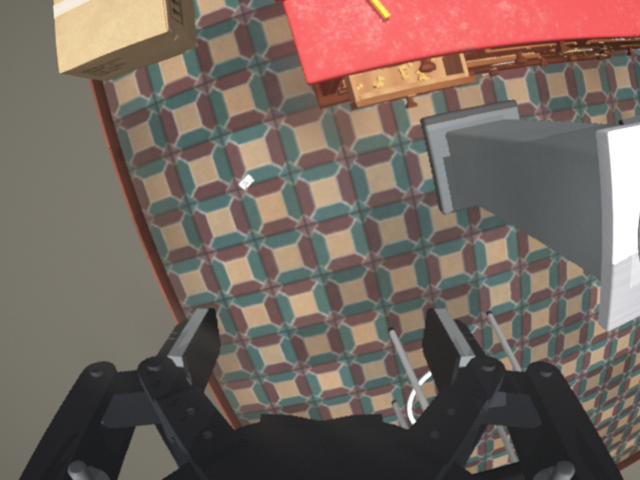

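```bash
python3 - <<'E'
from h import *
a=cv2.imread('pics/top0.png')
cv2.imwrite('pics/t_jig.png',cv2.resize(a[210:295,300:420],None,fx=6.5,fy=6.5,interpolation=cv2.INTER_CUBIC))
cv2.imwrite('pics/t_st.png',cv2.resize(a[250:330,180:300],None,fx=6.5,fy=6.5,interpolation=cv2.INTER_CUBIC))
E
```

```text
(no output)
```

View pics/t_jig.png

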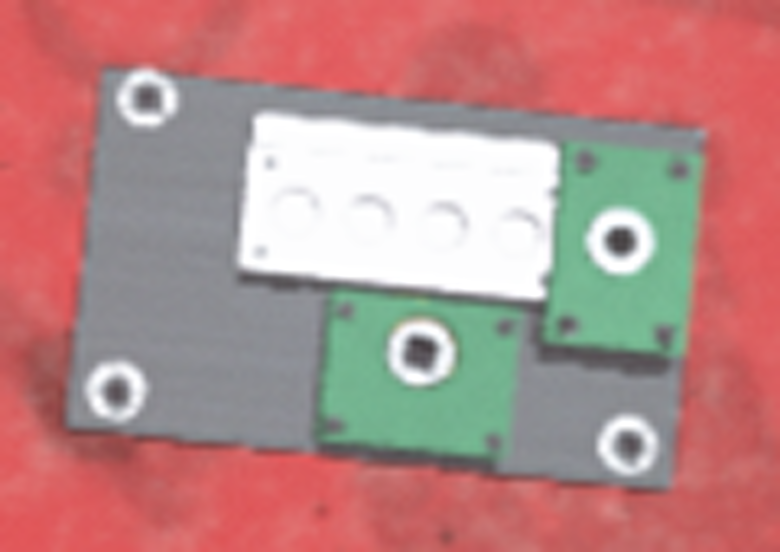

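View pics/t_st.png

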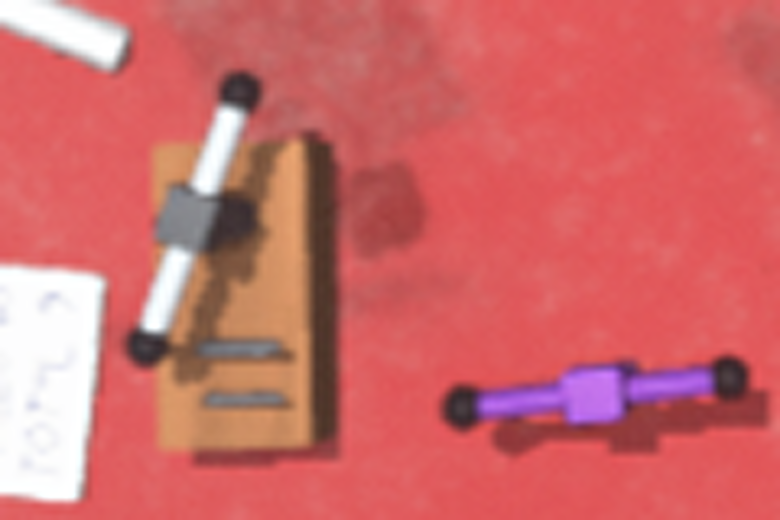

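```bash
cat >> h.py <<'E'
def fit2d(A,B):
    A=np.array(A);B=np.array(B);a=A-A.mean(0);b=B-B.mean(0)
    th=np.arctan2((a[:,0]*b[:,1]-a[:,1]*b[:,0]).sum(),(a*b).sum())
    R=np.array([[np.cos(th),-np.sin(th)],[np.sin(th),np.cos(th)]]);t=B.mean(0)-R@A.mean(0)
    return th,t,R,(A@R.T+t-B)
E
python3 - <<'E'
from h import *
c=C('top0')
J=lambda x,y:((x+.5)/6.5-.5+300,(y+.5)/6.5-.5+210)
S=lambda x,y:((x+.5)/6.5-.5+180,(y+.5)/6.5-.5+250)
W=[c.back(*J(*p),0.012)[:2] for p in [(103,70),(706,130),(672,488),(66,430)]]
th,t,R,res=fit2d([(.058,.125),(.058,-.125),(-.092,-.125),(-.092,.125)],W)
print('jig',th,t,res.round(4).tolist())
print('socket',R@[-.0475,-.015]+t, 'seen',c.back(*J(420,352),.044))
print('blk +y corners',[((c.back(*J(*p),.044)[:2]-t)@R).round(4).tolist() for p in [(255,113),(238,272)]])
print('hub',c.back(*S(187,218),.150),'ends',c.back(*S(240,90),.133),c.back(*S(147,345),.133))
print('stand corners', [c.back(*S(*p),.066).round(4).tolist() for p in [(153,145),(305,137),(312,445),(158,450)]])
print('purple',c.back(*S(595,395),.14))
E
```

```text
jig -0.12315891378838692 [ 0.54963017 -0.06695479] [[0.0008, 0.0006], [0.001, -0.0001], [-0.0016, -0.001], [-0.0002, 0.0004]]
socket [ 0.50064724 -0.0760059 ] seen [ 0.50149239 -0.07521877  0.044     ]
blk +y corners [[0.0424, 0.0609], [-0.0221, 0.0615]]
hub [0.4607533  0.30911712 0.15      ] ends [0.50823967 0.29242317 0.133     ] [0.41374336 0.3280874  0.133     ]
stand corners [[0.4897, 0.3403, 0.066], [0.4914, 0.2801, 0.066], [0.3708, 0.2786, 0.066], [0.3702, 0.3391, 0.066]]
purple [0.39180808 0.15999409 0.14      ]
```

>>> apply_moves(targets=[[0.026,-0.031,0,0,0,-0.118],[0.052,-0.062,0,0,0,-0.236],[0.078,-0.093,0,0,0,-0.354],[0.104,-0.124,0,0,0,-0.472],[0.13,-0.155,0,0,0,-0.59]], claw=0)

```text
t: 0.57
eef_pos: [0.2788, 0.3729, 0.2311]
eef_rot: [-0.344, 0.939, -0.0, -0.0]
contact_force: [1.0, -0.3, -0.2]
finger_gap: 0.0259
```

>>> apply_moves(targets=[[0.026,-0.031,0,0,0,-0.118],[0.052,-0.062,0,0,0,-0.236],[0.078,-0.093,0,0,0,-0.354],[0.104,-0.124,0,0,0,-0.472],[0.13,-0.155,0,0,0,-0.59]])

```text
t: 0.98
eef_pos: [0.4088, 0.2178, 0.2313]
eef_rot: [-0.056, 0.998, 0.0, -0.0]
contact_force: [-0.0, 0.4, 0.4]
finger_gap: 0.0
```

>>> apply_moves(targets=[[0.026,-0.031,0,0,0,-0.12],[0.052,-0.062,0,0,0,-0.24],[0.078,-0.093,-0.02,0,0,-0.24],[0.104,-0.124,-0.04,0,0,-0.24],[0.13,-0.155,-0.06,0,0,-0.24]])

```text
t: 1.4
eef_pos: [0.5331, 0.0701, 0.1752]
eef_rot: [0.061, 0.998, 0.0, 0.0]
contact_force: [-0.3, 1.9, 0.3]
finger_gap: 0.0001
```

>>> apply_moves(targets=[[0.026,-0.03,-0.02,0,0,0],[0.026,-0.03,-0.02,0,0,0],[0.026,-0.03,-0.02,0,0,0]])

```text
t: 1.65
eef_pos: [0.5579, 0.0398, 0.1535]
eef_rot: [0.063, 0.998, -0.001, -0.002]
contact_force: [-0.6, -0.3, 0.9]
finger_gap: 0.0001
```

```bash
python3 - <<'E'
from h import *
im=snap('wrist','w1.png'); s=r.sense(); print(s['eef_pos'],s['joint_pos'])
c=C('w1',True); print(c.o)
E
```

```text
[0.55795378 0.04108747 0.15499354] [ 3.53046035e-01  3.09094737e-01 -1.36323137e-02 -1.06525321e-04
 -1.25014194e+00 -4.76782041e-01]
[ 0.54840141 -0.0380839   0.29774055]
```

View pics/w1.png

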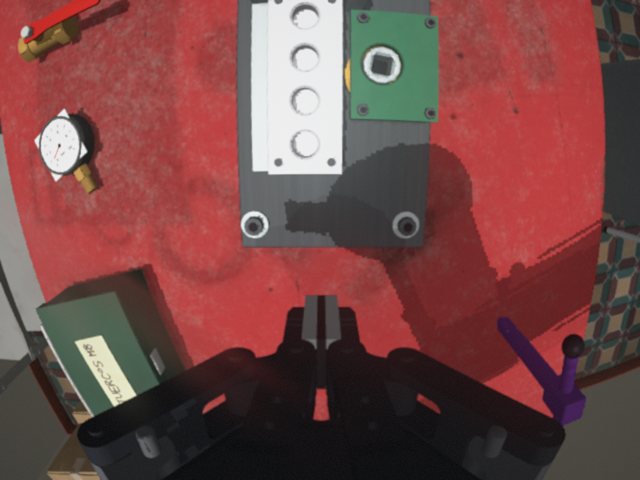

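```bash
python3 - <<'E'
from h import *
a=cv2.imread('pics/w1.png')
cv2.imwrite('pics/w1j.png',cv2.resize(a[0:250,225:450],None,fx=3.2,fy=2.4*1,interpolation=cv2.INTER_CUBIC))
cv2.imwrite('pics/w1s.png',cv2.resize(a[35:95,350:410],None,fx=10,fy=10,interpolation=cv2.INTER_CUBIC))
E
```

```text
(no output)
```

View pics/w1j.png

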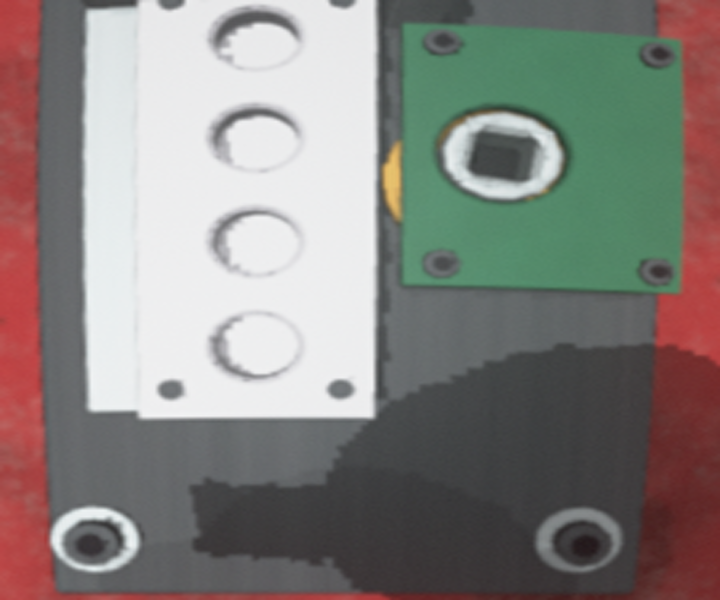

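View pics/w1s.png

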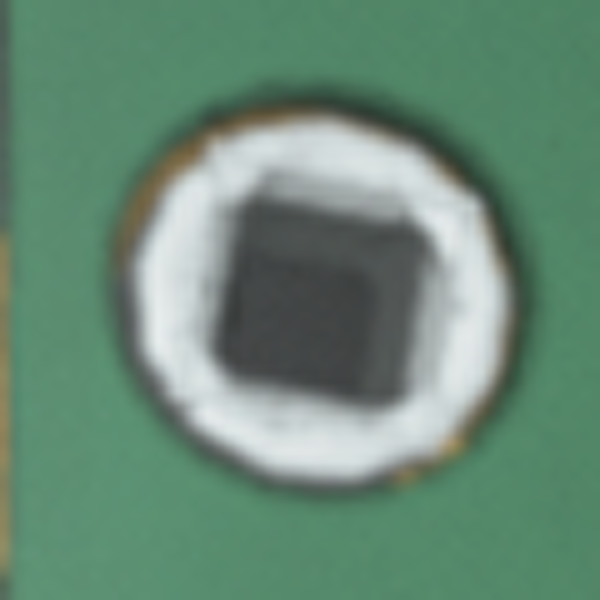

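```bash
python3 - <<'E'
from h import *
c=C('w1',True)
J=lambda x,y:((x+.5)/3.2-.5+225,(y+.5)/2.4-.5)
S=lambda x,y:((x+.5)/10-.5+350,(y+.5)/10-.5+35)
A=[(.058,.125),(-.092,.125),(-.026,.023),(-.086,.023),(-.026,-.053),(-.086,-.053),(-.0475,-.015)]
W=[c.back(*J(58,592),.012),c.back(*J(632,592),.012),*[c.back(*J(*p),.047) for p in [(402,286),(682,293),(402,22),(682,38)]],c.back(*S(322,300),.044)]
W=[w[:2] for w in W]
th,t,R,res=fit2d(A,W); print('jig',th,t,(res*1e3).round(1).tolist())
print('soc',R@[-.0475,-.015]+t,W[-1])
print('block',[((c.back(*J(*p),.044)[:2]-t)@R).round(4).tolist() for p in [(138,418),(375,417)]])
Q=np.array([c.back(*S(*p),.042)[:2] for p in [(248,195),(432,230),(405,405),(220,365)]])
for i in range(4):
    d=Q[(i+1)%4]-Q[i]; print(np.hypot(*d),(np.arctan2(d[1],d[0])-th)%(np.pi/2))
print('ctr',Q.mean(0))
E
```

```text
jig -0.12919662575620242 [ 0.5501464  -0.06761944] [[0.6, 0.0], [-0.9, 0.4], [-0.2, -0.8], [0.5, -0.2], [-0.2, 0.3], [0.5, 0.5], [-0.3, -0.3]]
soc [ 0.50110971 -0.07637464] [ 0.50141449 -0.07609589]
block [[0.0301, 0.0615], [-0.0209, 0.0614]]
0.0128391508908337 1.4332255826721019
0.01277940124540317 1.4251111390110187
0.012948182802403506 1.4021919657967812
0.012378938463992514 1.416543741907564
ctr [ 0.50069934 -0.0765091 ]
```

>>> apply_moves(targets=[[0,0,-0.035,0,0,0],[0,0,-0.07,0,0,0],[0,0,-0.1,0,0,0],[0,0,-0.1,0,0,0]])

```text
t: 2.03
eef_pos: [0.5537, 0.0424, 0.0512]
eef_rot: [0.061, 0.998, -0.001, -0.005]
contact_force: [-1.1, -0.5, -0.7]
finger_gap: -0.0002
```

>>> apply_moves(targets=[[0.006,-0.01,-0.012,0,0,0],[0.012,-0.02,-0.024,0,0,0],[0.012,-0.024,-0.028,0,0,0],[0.012,-0.024,-0.028,0,0,0]])

```text
t: 2.37
eef_pos: [0.5703, 0.0168, 0.0278]
eef_rot: [0.062, 0.998, -0.0, -0.0]
contact_force: [0.4, 0.1, -0.0]
finger_gap: -0.0003
```

>>> apply_moves(targets=[[-0.005,-0.008,-0.003,0,0,0],[-0.006,-0.016,-0.003,0,0,0],[-0.007,-0.024,-0.003,0,0,0],[-0.008,-0.032,-0.003,0,0,0],[-0.009,-0.04,-0.003,0,0,0]])

```text
t: 2.78
eef_pos: [0.5613, -0.0226, 0.0253]
eef_rot: [0.061, 0.998, 0.0, 0.001]
contact_force: [1.4, 3.4, 0.0]
finger_gap: -0.0002
```

>>> apply_moves(targets=[[0,-0.003,0,0,0,0],[-0.001,-0.006,0,0,0,0]])

```text
t: 2.95
eef_pos: [0.5605, -0.0283, 0.0254]
eef_rot: [0.061, 0.998, 0.0, 0.001]
contact_force: [0.8, 3.6, 0.1]
finger_gap: 0.0003
```

>>> apply_moves(targets=[[0,-0.002,0,0,0,0],[0,-0.004,0,0,0,0]])

```text
t: 3.12
eef_pos: [0.5603, -0.0317, 0.0253]
eef_rot: [0.061, 0.998, 0.001, 0.0]
contact_force: [-2.9, 10.0, 3.9]
finger_gap: 0.0002
```

>>> apply_moves(targets=[[0,-0.0015,0,0,0,0],[0,-0.0015,0,0,0,0],[0,-0.0015,0,0,0,0]])

```text
t: 3.37
eef_pos: [0.5602, -0.0325, 0.0253]
eef_rot: [0.061, 0.998, 0.001, 0.0]
contact_force: [-1.9, 8.3, 3.6]
finger_gap: 0.0
```

```bash
python3 - <<'E'
from h import *
snap('wrist','w2.png')
a=cv2.imread('pics/w2.png'); cv2.imwrite('pics/w2b.png',cv2.resize(a[0:330,220:460],None,fx=2.5,fy=1.8))
E
```

```text
(no output)
```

View pics/w2.png

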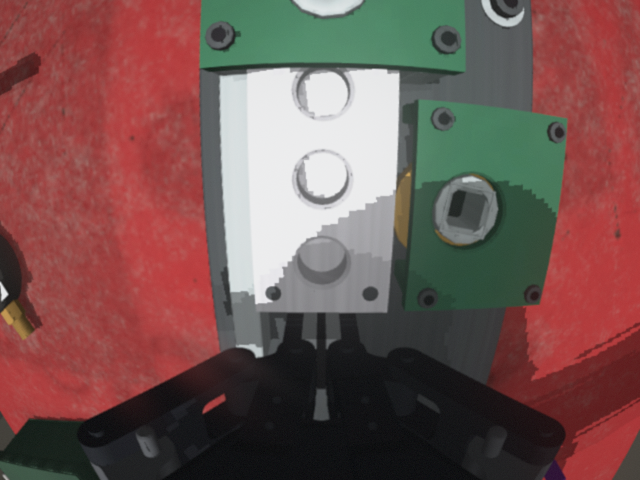

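```bash
python3 - <<'E'
from h import *
c=C('w2',True)
A=[(-.026,.023),(-.086,.023),(-.026,-.053),(-.086,-.053),(-.038,-.062),(.042,-.062)]
P=[(404,308,.047),(541,309,.047),(418,100,.047),(567,118,.047),(465,73,.058),(201,68,.058)]
th,t,R,res=fit2d(A,[c.back(*p)[:2] for p in P]); print(th,t,(res*1e3).round(1).tolist())
print([((c.back(*p)[:2]-t)@R).round(4).tolist() for p in [(257,312,.044),(387,312,.044)]])
a=cv2.imread('pics/w2.png')
cv2.imwrite('pics/w2s.png',cv2.resize(a[170:250,425:505],None,fx=7.5,fy=7.5,interpolation=cv2.INTER_CUBIC))
E
```

```text
-0.13087219330642627 [ 0.54972138 -0.06677014] [[-0.4, 0.9], [1.7, -2.7], [-0.5, 0.3], [0.3, 0.7], [-0.3, 0.4], [-0.8, 0.5]]
[[0.0306, 0.0258], [-0.0197, 0.0254]]
```

View pics/w2s.png

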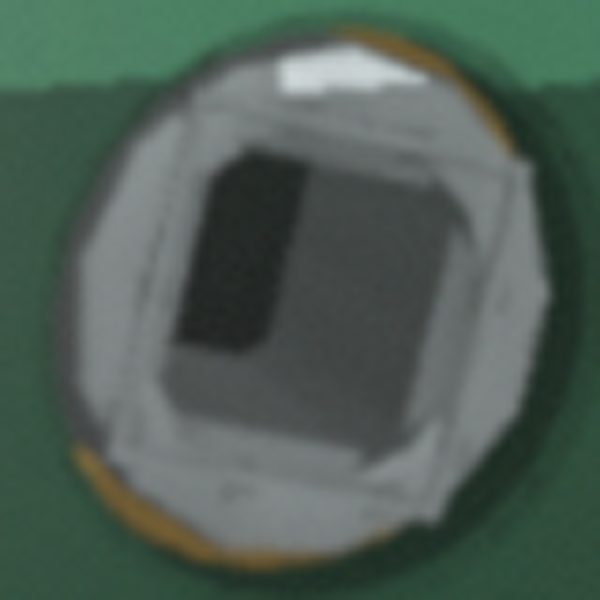

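```bash
python3 - <<'E'
from h import *
c=C('w2',True)
S=lambda x,y:((x+.5)/7.5-.5+425,(y+.5)/7.5-.5+170)
Q=np.array([c.back(*S(*p),.044)[:2] for p in [(190,105),(515,165),(435,515),(108,450)]])
for i in range(4):
    d=Q[(i+1)%4]-Q[i]; print(np.hypot(*d),(np.arctan2(d[1],d[0]))%(np.pi/2)-np.pi/2)
print('ctr',Q.mean(0)); print(r.sense()['eef_pos'])
E
```

```text
0.017808822033369583 -0.24966320413971
0.018130764497364317 -0.24934698312609171
0.018434842449220654 -0.299994850454925
0.017213652926578175 -0.28434854782424424
ctr [ 0.50117101 -0.07566097]
[ 0.56013814 -0.03253061  0.02528658]
```

>>> apply_moves(targets=[[0.002,0.02,0,0,0,0],[0.003,0.028,0.03,0,0,0],[0.003,0.03,0.07,0,0,0.05],[0.0,0.05,0.11,0,0,0.17],[-0.01,0.08,0.15,0,0,0.29]])

```text
t: 3.83
eef_pos: [0.5531, 0.0376, 0.1676]
eef_rot: [-0.086, 0.996, -0.001, 0.001]
contact_force: [1.3, 0.6, 0.5]
finger_gap: 0.0001
```

>>> apply_moves(targets=[[-0.01,0.03,0.03,0,0,0.12],[-0.02,0.06,0.06,0,0,0.24],[-0.03,0.09,0.07,0,0,0.36],[-0.04,0.12,0.07,0,0,0.48],[-0.05,0.15,0.07,0,0,0.6]], claw=0.06)

```text
t: 4.25
eef_pos: [0.5025, 0.1899, 0.2367]
eef_rot: [-0.377, 0.926, -0.0, 0.001]
contact_force: [-0.0, -0.1, -0.6]
finger_gap: 0.0597
```

>>> apply_moves(targets=[[-0.01,0.025,0,0,0,0.11],[-0.02,0.05,0,0,0,0.22],[-0.025,0.075,0,0,0,0.33],[-0.03,0.08,0,0,0,0.44],[-0.03,0.08,0,0,0,0.443]])

```text
t: 4.67
eef_pos: [0.4719, 0.2699, 0.2349]
eef_rot: [-0.572, 0.82, -0.001, -0.0]
contact_force: [-0.1, 0.2, 0.0]
finger_gap: 0.06
```

```bash
python3 - <<'E'
from h import *
snap('wrist','w3.png');snap('top','t3.png')
from scipy.spatial.transform import Rotation as Ro
s=r.sense();x=Ro.from_quat(s['eef_rot']).as_matrix()[:,0];print(s['t'],s['eef_pos'],np.arctan2(x[1],x[0]),s['joint_pos'],s['contact_force'])
E
```

```text
4.7667 [0.47270765 0.26839857 0.23511736] -1.9335414400897069 [ 8.05107475e-01  2.41575677e-01  9.95822060e-02  1.02702683e-03
 -1.42953479e+00  4.02799116e-01] [-0.95977447 -0.26500412  0.45789299]
```

View pics/w3.png

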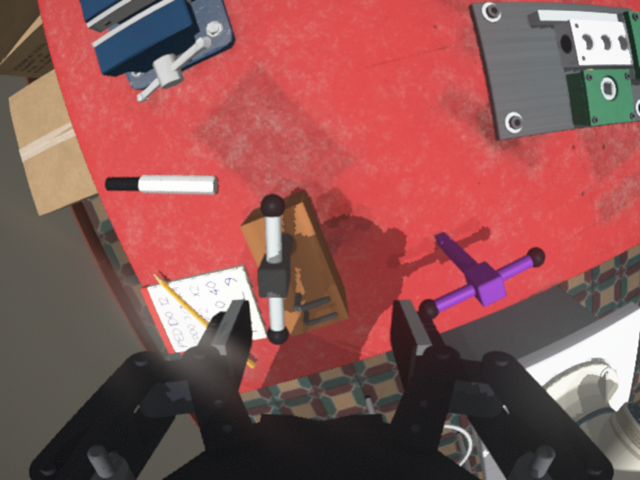

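```bash
python3 - <<'E'
from h import *
c=C('w3',True)
a=c.back(274,205,.133);b=c.back(278,336,.133);print(a,b,(a+b)/2,np.hypot(*(a-b)[:2]),np.arctan2(*(a-b)[:2][::-1]))
im=cv2.imread('pics/w3.png'); cv2.imwrite('pics/w3k.png',cv2.resize(im[180:350,220:360],None,fx=4,fy=3.5,interpolation=cv2.INTER_CUBIC))
E
```

```text
[0.50709808 0.29092931 0.133     ] [0.4106865  0.32827292 0.133     ] [0.45889229 0.30960112 0.133     ] 0.10339118392323597 -0.36954112801434913
```

View pics/w3k.png

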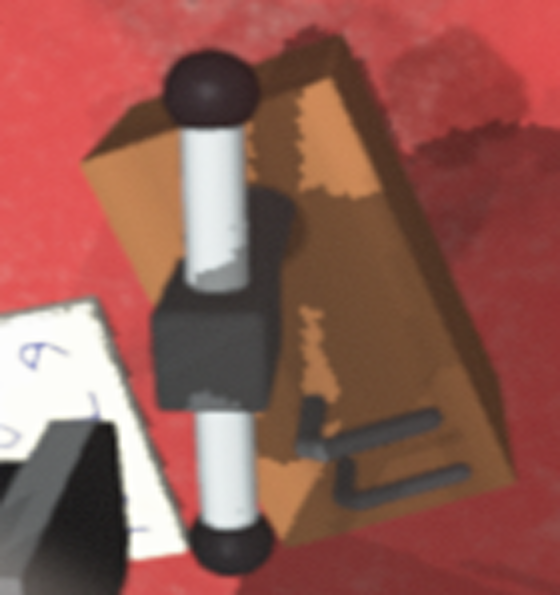

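>>> apply_moves(targets=[[-0.006,0.02,0,0,0,0],[-0.012,0.041,0,0,0,0],[-0.012,0.041,-0.02,0,0,0],[-0.012,0.041,-0.04,0,0,0],[-0.012,0.041,-0.04,0,0,0]])

```text
t: 5.18
eef_pos: [0.4592, 0.3079, 0.1912]
eef_rot: [-0.567, 0.823, -0.0, -0.004]
contact_force: [-1.8, -0.6, -1.6]
finger_gap: 0.0601
```

```bash
python3 - <<'E'
from h import *
c=C('w3',True); print(c.back(273.2,282.2,.150))
snap('wrist','w4.png')
from scipy.spatial.transform import Rotation as Ro
s=r.sense();x=Ro.from_quat(s['eef_rot']).as_matrix()[:,0];print(s['t'],s['eef_pos'],np.arctan2(x[1],x[0]))
E
```

```text
[0.46078644 0.30855901 0.15      ]
5.2333 [0.46014375 0.30812716 0.19346739] -1.9342272760116603
```

View pics/w4.png

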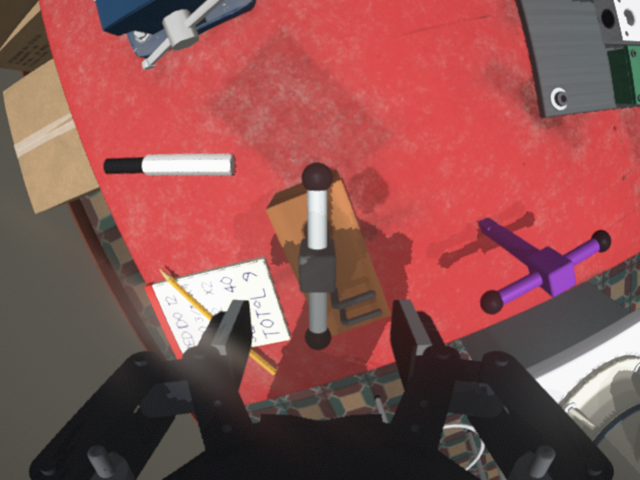

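>>> apply_moves(targets=[[0,0.001,-0.025,0,0,0],[0,0.001,-0.05,0,0,0],[0,0.001,-0.07,0,0,0],[0,0.001,-0.077,0,0,0],[0,0.001,-0.077,0,0,0]])

```text
t: 5.65
eef_pos: [0.4606, 0.31, 0.1176]
eef_rot: [-0.568, 0.823, -0.001, -0.001]
contact_force: [-0.3, -1.1, -0.0]
finger_gap: 0.0601
```

>>> apply_moves(targets=[[0,0,0,0,0,0],[0,0,0,0,0,0],[0,0,0,0,0,0],[0,0,0,0,0,0],[0,0,0,0,0,0]], claw=0, newtons=60)

```text
t: 6.07
eef_pos: [0.4614, 0.3115, 0.1198]
eef_rot: [-0.569, 0.822, -0.0, 0.001]
contact_force: [-0.5, -0.3, 6.3]
finger_gap: 0.019
```

```bash
python3 - <<'E'
from h import *
snap('wrist','w5.png')
s=r.sense();print(s['t'],s['eef_pos'],s['contact_force'],s['wrist_torque'],s['finger_gap'])
E
```

```text
6.1167 [0.46136237 0.3114768  0.11987898] [-1.06579058 -1.49486482  6.19546927] [-0.49631099  0.33173657 -0.02532772] 0.019115022826026794
```

View pics/w5.png

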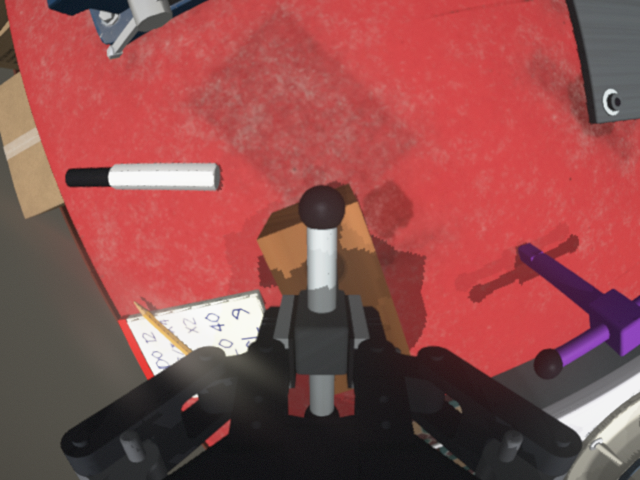

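>>> apply_moves(targets=[[0,0,0.015,0,0,0],[0,0,0.035,0,0,0],[0,0,0.06,0,0,0],[0,0,0.09,0,0,0],[0,0,0.1,0,0,0]])

```text
t: 6.53
eef_pos: [0.4618, 0.3119, 0.2223]
eef_rot: [-0.569, 0.822, 0.0, 0.003]
contact_force: [1.1, 1.2, -1.3]
finger_gap: 0.0192
```

```bash
python3 - <<'E'
from h import *
snap('wrist','w6.png');snap('scene','s6.png')
s=r.sense();print(s['t'],s['eef_pos'],s['contact_force'],s['wrist_torque'],s['finger_gap'])
E
```

```text
6.6333 [0.46118855 0.31201365 0.21999842] [ 0.63317649  0.54265483 -2.84728711] [ 0.00232468  0.01306729 -0.03385989] 0.018904752671479376
```

View pics/w6.png

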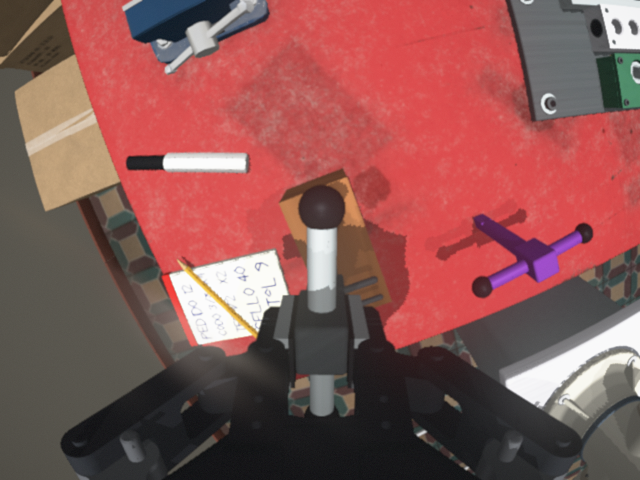

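View pics/s6.png

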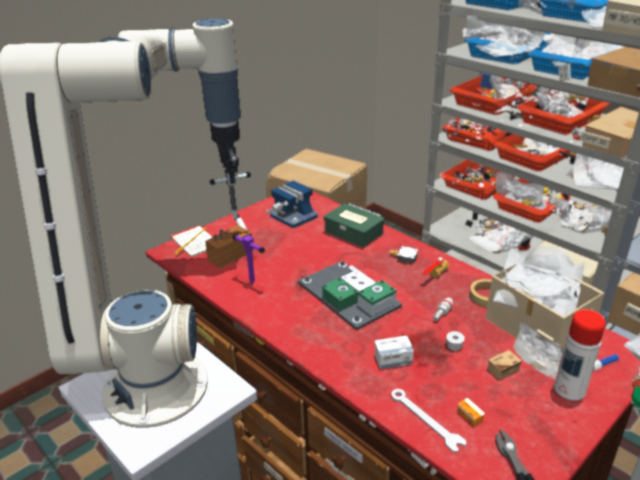

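```bash
python3 - <<'E'
from h import *
c=C('s6'); 
for z in (.108,.136,.233,.25): print(z,c.proj([.4612,.312,z]))
im=cv2.imread('pics/s6.png'); cv2.imwrite('pics/s6k.png',cv2.resize(im[150:240,185:285],None,fx=7,fy=6.5,interpolation=cv2.INTER_CUBIC))
c=C('w6',True)
for z in (.243,.25): print(c.proj([.4612,.312,z]))
E
```

```text
0.108 [[234.97160663 219.33067147]]
0.136 [[233.99810056 210.68474158]]
0.233 [[230.49113283 179.53855987]]
0.25 [[229.85403872 173.88038148]]
[[321.47782983 337.77127818]]
[[321.3978458  347.68981862]]
```

View pics/s6k.png

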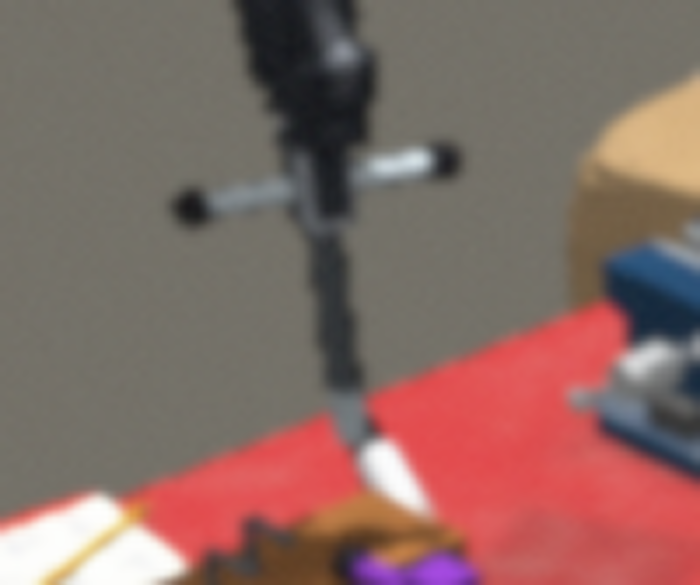

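```bash
python3 - <<'E'
from h import *
c=C('w6',True)
ex=np.array([np.cos(-.366),np.sin(-.366),0])
for z in(.231,.233,.235):
  for d in (.048,.05,.052): print(z,d,c.proj(np.array([.4612,.312,z])+ex*d))
E
```

```text
0.231 0.048 [[322.40781618 209.92654316]]
0.231 0.05 [[322.44337303 204.70169896]]
0.231 0.052 [[322.47896789 199.44557312]]
0.233 0.048 [[322.39859254 211.12253173]]
0.233 0.05 [[322.43466656 205.82686261]]
0.233 0.052 [[322.47078328 200.49857195]]
0.235 0.048 [[322.38909385 212.35298492]]
0.235 0.05 [[322.42569941 206.98465901]]
0.235 0.052 [[322.46235275 201.58229536]]
```

>>> apply_moves(targets=[[0.003,-0.03,0,0,0,0.02],[0.007,-0.065,0,0,0,0.04],[0.011,-0.1,0,0,0,0.06],[0.014,-0.136,0,0,0,0.08],[0.018,-0.172,0,0,0,0.093]])

```text
t: 7.05
eef_pos: [0.477, 0.1374, 0.2156]
eef_rot: [-0.607, 0.794, 0.001, -0.002]
contact_force: [0.4, -0.3, -3.5]
finger_gap: 0.0193
```

>>> apply_moves(targets=[[0.004,-0.036,0,0,0,0],[0.008,-0.072,0,0,0,0],[0.012,-0.108,0,0,0,0],[0.016,-0.144,0,0,0,0],[0.02,-0.18,0,0,0,0]])

```text
t: 7.47
eef_pos: [0.4971, -0.0424, 0.2157]
eef_rot: [-0.607, 0.795, 0.001, -0.001]
contact_force: [1.4, -0.3, -3.4]
finger_gap: 0.0192
```

>>> apply_moves(targets=[[0.001,-0.02,-0.01,0,0,0],[0.002,-0.036,-0.02,0,0,0],[0.002,-0.036,-0.02,0,0,0]])

```text
t: 7.72
eef_pos: [0.4979, -0.0791, 0.1935]
eef_rot: [-0.605, 0.796, 0.003, -0.003]
contact_force: [-0.6, 0.4, -3.2]
finger_gap: 0.0192
```

```bash
cat >> h.py <<'E'
from scipy.spatial.transform import Rotation as Ro
def st():
    s=r.sense();M=Ro.from_quat(s['eef_rot']).as_matrix();x=M[:,0]
    print(round(s['t'],2),s['eef_pos'].round(4),'yaw',np.arctan2(x[1],x[0]).round(4),'tilt',M[:2,2].round(4),'F',s['contact_force'].round(1),'T',s['wrist_torque'].round(2),'gap',round(s['finger_gap'],4),'q',s['joint_pos'].round(3)); return s
E
python3 - <<'E'
from h import *
snap('wrist','w7.png'); snap('scene','s7.png'); st()
im=cv2.imread('pics/s7.png'); cv2.imwrite('pics/s7k.png',cv2.resize(im[200:330,290:410],None,fx=5,fy=4.6,interpolation=cv2.INTER_CUBIC))
E
```

```text
7.82 [ 0.4992 -0.0772  0.1957] yaw -1.8393 tilt [-0.0044  0.0004] F [-0.3  0.5 -2.2] T [-0.01 -0.04 -0.02] gap 0.0192 q [ 1.560e-01  1.840e-01 -7.400e-02 -1.000e-03 -1.317e+00  1.146e+00]
```

View pics/w7.png

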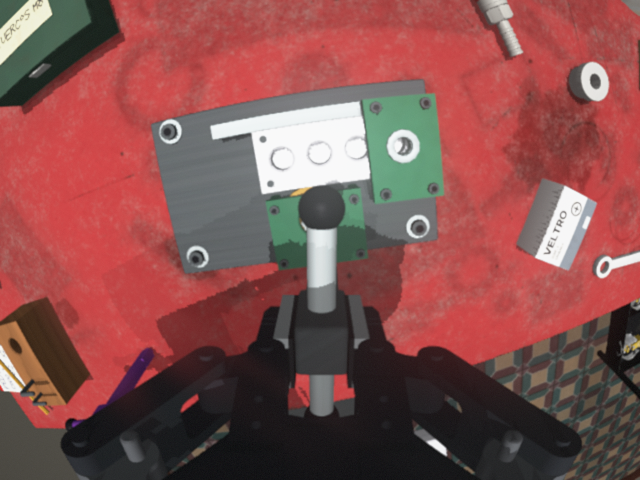

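View pics/s7k.png

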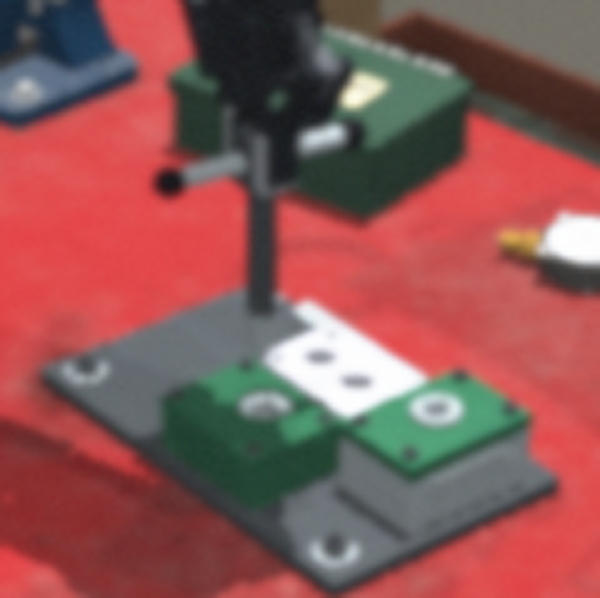

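>>> apply_moves(targets=[[0.002,0.001,-0.015,0,0,0],[0.002,0.001,-0.032,0,0,0],[0.002,0.001,-0.032,0,0,0]])

```text
t: 8.07
eef_pos: [0.5002, -0.0746, 0.1624]
eef_rot: [-0.607, 0.795, 0.003, -0.002]
contact_force: [-2.0, -0.7, -4.8]
finger_gap: 0.0191
```

```bash
python3 - <<'E'
from h import *
s=st(); snap('scene','s8.png'); 
im=cv2.imread('pics/s8.png'); cv2.imwrite('pics/s8k.png',cv2.resize(im[240:330,300:400],None,fx=7,fy=6.5,interpolation=cv2.INTER_CUBIC))
c=C('s8'); p=s['eef_pos'].copy()
J=lambda P:(np.array(P)-[300,240])*[7,6.5]
print(J(c.proj([*p[:2],p[2]-.112])), J(c.proj([.501,-.076,.044])))
E
```

```text
8.07 [ 0.5002 -0.0746  0.1624] yaw -1.8371 tilt [-0.0067  0.0012] F [-2.  -0.7 -4.8] T [0.01 0.21 0.02] gap 0.0191 q [ 0.161  0.206 -0.133 -0.002 -1.239  1.145]
[[295.10751939 301.14137316]] [[299.56108748 315.01043961]]
```

View pics/s8k.png

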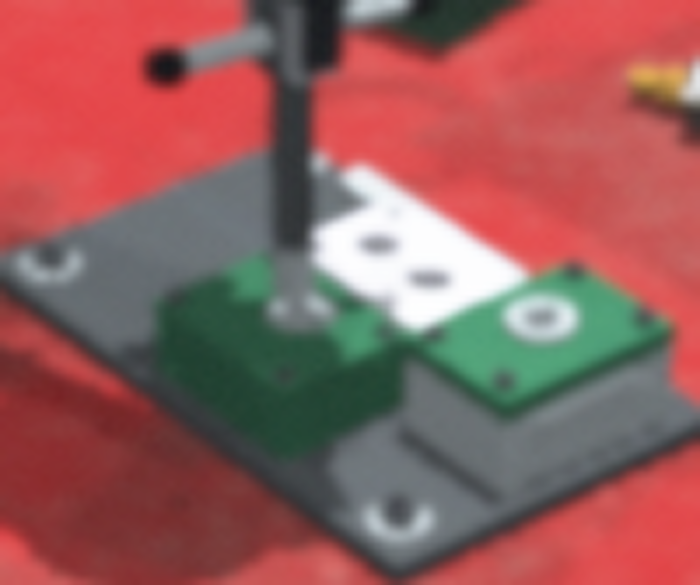

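>>> apply_moves(targets=[[0.001,-0.001,0,0,0,0],[0.001,-0.001,-0.004,0,0,0],[0.001,-0.001,-0.008,0,0,0],[0.001,-0.001,-0.012,0,0,0]])

```text
t: 8.45
eef_pos: [0.5038, -0.0767, 0.1543]
eef_rot: [-0.607, 0.795, -0.0, 0.001]
contact_force: [0.3, -0.4, -3.6]
finger_gap: 0.019
```

```bash
python3 -c "
from h import *
st()"
```

```text
8.45 [ 0.5038 -0.0767  0.1543] yaw -1.8375 tilt [0.0012 0.0003] F [ 0.3 -0.4 -3.6] T [-0.01  0.01 -0.03] gap 0.019 q [ 0.157  0.213 -0.146 -0.    -1.211  1.148]
```

>>> apply_moves(targets=[[0,0,0,0,0,0],[0,0,0,0,0,0],[0,0,0,0,0,0]])

```text
t: 8.7
eef_pos: [0.5036, -0.077, 0.1543]
eef_rot: [-0.607, 0.795, -0.0, 0.0]
contact_force: [-0.4, -0.2, -3.4]
finger_gap: 0.0188
```

>>> apply_moves(targets=[[0,0,0,0,0,0],[0,0,0,0,0,0]])

```text
t: 8.87
eef_pos: [0.5036, -0.0769, 0.1543]
eef_rot: [-0.607, 0.795, -0.0, 0.0]
contact_force: [-0.1, -0.4, -3.7]
finger_gap: 0.0193
```

>>> apply_moves(targets=[[-0.0025,0.001,0,0,0,0],[-0.0025,0.001,0,0,0,0],[-0.0025,0.001,0,0,0,0]])

```text
t: 9.12
eef_pos: [0.5009, -0.0758, 0.1541]
eef_rot: [-0.607, 0.795, -0.0, 0.0]
contact_force: [-0.7, -1.0, -2.6]
finger_gap: 0.0188
```

>>> apply_moves(targets=[[0,0,-0.003,0,0,0],[0,0,-0.006,0,0,0],[0,0,-0.006,0,0,0]])

```text
t: 9.37
eef_pos: [0.501, -0.0757, 0.1474]
eef_rot: [-0.607, 0.795, 0.0, 0.0]
contact_force: [0.4, 0.5, -3.2]
finger_gap: 0.0192
```

>>> apply_moves(targets=[[0,0,-0.003,0,0,0],[0,0,-0.006,0,0,0],[0,0,-0.006,0,0,0]])

```text
t: 9.62
eef_pos: [0.501, -0.0757, 0.1414]
eef_rot: [-0.607, 0.795, 0.0, -0.0]
contact_force: [0.9, 0.3, -4.2]
finger_gap: 0.0194
```

>>> apply_moves(targets=[[0,0,-0.002,0,0,0],[0,0,-0.004,0,0,0],[0,0,-0.004,0,0,0]])

```text
t: 9.87
eef_pos: [0.5011, -0.0758, 0.1377]
eef_rot: [-0.607, 0.795, 0.0, 0.0]
contact_force: [1.3, 1.0, -4.2]
finger_gap: 0.0189
```

>>> apply_moves(targets=[[0,0,0,0,0,-0.08],[0,0,0,0,0,-0.16],[0,0,0,0,0,-0.24],[0,0,0,0,0,-0.32],[0,0,0,0,0,-0.4]], newtons=100)

```text
t: 10.28
eef_pos: [0.5019, -0.0756, 0.1382]
eef_rot: [-0.435, 0.9, -0.0, 0.001]
contact_force: [3.2, 1.0, -4.6]
finger_gap: 0.0183
```

```bash
python3 -c "
from h import *
st()"
```

```text
10.28 [ 0.5019 -0.0756  0.1382] yaw -2.2411 tilt [0.002  0.0005] F [ 3.2  1.  -4.6] T [ 0.39 -1.32  0.19] gap 0.0183 q [ 0.16   0.22  -0.18  -0.    -1.169  0.741]
```

>>> apply_moves(targets=[[0,0,0,0,0,-0.08],[0,0,0,0,0,-0.16],[0,0,0,0,0,-0.24],[0,0,0,0,0,-0.32],[0,0,0,0,0,-0.4]])

```text
t: 10.7
eef_pos: [0.5021, -0.0759, 0.1382]
eef_rot: [-0.248, 0.969, -0.0, 0.001]
contact_force: [3.0, -0.2, -5.3]
finger_gap: 0.0185
```

```bash
python3 -c "
from h import *
st()"
```

```text
10.7 [ 0.5021 -0.0759  0.1382] yaw -2.641 tilt [ 0.0024 -0.0001] F [ 3.  -0.2 -5.3] T [-0.02 -1.65  0.21] gap 0.0185 q [ 0.159  0.22  -0.18   0.    -1.168  0.341]
```

>>> apply_moves(targets=[[0,0,0,0,0,-0.08],[0,0,0,0,0,-0.16],[0,0,0,0,0,-0.24],[0,0,0,0,0,-0.32],[0,0,0,0,0,-0.4]])

```text
t: 11.12
eef_pos: [0.5021, -0.0762, 0.1382]
eef_rot: [-0.051, 0.999, -0.0, 0.001]
contact_force: [2.3, -1.3, -6.2]
finger_gap: 0.0187
```

```bash
python3 -c "
from h import *
st()"
```

```text
11.12 [ 0.5021 -0.0762  0.1382] yaw -3.0404 tilt [ 0.0022 -0.0008] F [ 2.3 -1.3 -6.2] T [-0.47 -1.62  0.48] gap 0.0187 q [ 1.590e-01  2.200e-01 -1.800e-01  1.000e-03 -1.168e+00 -5.800e-02]
```

>>> apply_moves(targets=[[0,0,0,0,0,-0.07],[0,0,0,0,0,-0.14],[0,0,0,0,0,-0.2],[0,0,0,0,0,-0.25]])

```text
t: 11.45
eef_pos: [0.502, -0.0764, 0.1382]
eef_rot: [0.074, 0.997, -0.001, 0.001]
contact_force: [2.7, -1.4, -5.5]
finger_gap: 0.0188
```

```bash
python3 -c "
from h import *
st()"
```

```text
11.45 [ 0.502  -0.0764  0.1382] yaw 2.9943 tilt [ 0.0018 -0.0014] F [ 2.7 -1.4 -5.5] T [-0.71 -1.59  0.77] gap 0.0188 q [ 0.159  0.22  -0.18   0.002 -1.169 -0.307]
```

>>> apply_moves(targets=[[0,0,0,0,0,-0.05],[0,0,0,0,0,-0.1]])

```text
t: 11.62
eef_pos: [0.5019, -0.0765, 0.1382]
eef_rot: [0.123, 0.992, -0.001, 0.001]
contact_force: [3.2, -2.2, -4.8]
finger_gap: 0.0186
```

```bash
python3 -c "
from h import *
st()"
```

```text
11.62 [ 0.5019 -0.0765  0.1382] yaw 2.895 tilt [ 0.0016 -0.0016] F [ 3.2 -2.2 -4.8] T [-0.79 -1.38  0.76] gap 0.0186 q [ 0.159  0.22  -0.18   0.002 -1.169 -0.406]
```

>>> apply_moves(targets=[[0,0,0,0,0,-0.04],[0,0,0,0,0,-0.08]])

```text
t: 11.78
eef_pos: [0.5019, -0.0765, 0.1382]
eef_rot: [0.162, 0.987, -0.001, 0.001]
contact_force: [2.4, -1.7, -6.1]
finger_gap: 0.0183
```

```bash
python3 -c "
from h import *
st()"
```

```text
11.78 [ 0.5019 -0.0765  0.1382] yaw 2.8155 tilt [ 0.0015 -0.0017] F [ 2.4 -1.7 -6.1] T [-0.91 -1.35  0.85] gap 0.0183 q [ 0.159  0.22  -0.18   0.002 -1.169 -0.486]
```

```bash
python3 -c "
from h import *
snap('wrist','w9.png');st()"
```

```text
11.83 [ 0.5019 -0.0765  0.1383] yaw 2.8131 tilt [ 0.0016 -0.0016] F [ 3.  -1.6 -5.2] T [-0.96 -1.58  0.58] gap 0.0183 q [ 0.159  0.22  -0.18   0.002 -1.169 -0.488]
```

View pics/w9.png

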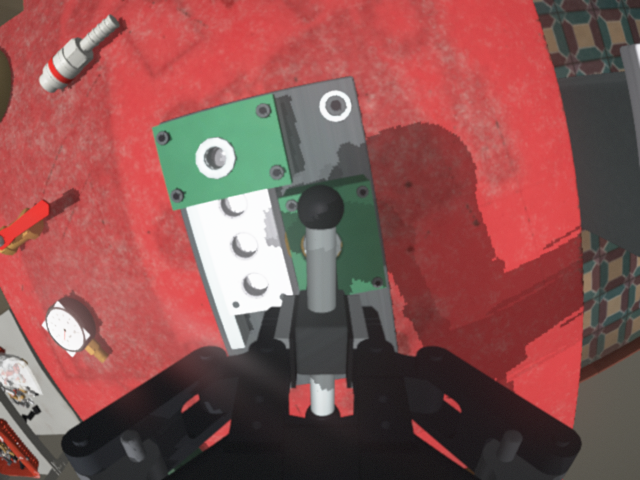

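>>> apply_moves(targets=[[0,0,0,0,0,-0.04],[0,0,0,0,0,-0.08]])

```text
t: 12.0
eef_pos: [0.5018, -0.0766, 0.1383]
eef_rot: [0.201, 0.98, -0.001, 0.001]
contact_force: [3.3, -2.1, -5.3]
finger_gap: 0.0187
```

```bash
python3 -c "
from h import *
st()"
```

```text
12.0 [ 0.5018 -0.0766  0.1383] yaw 2.7362 tilt [ 0.0014 -0.0016] F [ 3.3 -2.1 -5.3] T [-1.16 -1.44  0.75] gap 0.0187 q [ 0.159  0.22  -0.18   0.002 -1.169 -0.565]
```

>>> apply_moves(targets=[[0,0,0,0,0,0],[0,0,0,0,0,0.04],[0,0,0,0,0,0.08],[0,0,0,0,0,0.12]])

```text
t: 12.33
eef_pos: [0.5018, -0.0764, 0.1383]
eef_rot: [0.141, 0.99, -0.0, 0.001]
contact_force: [4.0, -1.2, -5.7]
finger_gap: 0.0184
```

```bash
python3 -c "
from h import *
st()"
```

```text
12.33 [ 0.5018 -0.0764  0.1383] yaw 2.8587 tilt [ 0.0017 -0.0007] F [ 4.  -1.2 -5.7] T [-1.05 -1.8  -0.24] gap 0.0184 q [ 1.590e-01  2.200e-01 -1.800e-01  1.000e-03 -1.169e+00 -4.420e-01]
```

>>> apply_moves(targets=[[0,0,0,0,0,-0.03],[0,0,0,0,0,-0.03]])

```text
t: 12.5
eef_pos: [0.5018, -0.0764, 0.1383]
eef_rot: [0.157, 0.988, -0.0, 0.001]
contact_force: [4.7, -2.6, -5.3]
finger_gap: 0.0186
```

```bash
python3 -c "
from h import *
st()"
```

```text
12.5 [ 0.5018 -0.0764  0.1383] yaw 2.8264 tilt [ 0.0015 -0.0009] F [ 4.7 -2.6 -5.3] T [-1.32 -1.97  0.24] gap 0.0186 q [ 1.590e-01  2.200e-01 -1.800e-01  1.000e-03 -1.169e+00 -4.750e-01]
```

>>> apply_moves(targets=[[0.001,0,0.004,0,0,0.01],[0.001,0,0.01,0,0,0.01],[0.001,0,0.018,0,0,0.01]])

```text
t: 12.75
eef_pos: [0.4962, -0.0741, 0.144]
eef_rot: [0.153, 0.988, 0.001, -0.01]
contact_force: [13.7, -4.8, -51.5]
finger_gap: 0.0182
```

```bash
python3 -c "
from h import *
st()"
```

```text
12.75 [ 0.4962 -0.0741  0.144 ] yaw 2.8335 tilt [-0.0186  0.0055] F [ 13.7  -4.8 -51.5] T [-2.66 -6.87  0.16] gap 0.0182 q [ 0.158  0.219 -0.162 -0.009 -1.207 -0.463]
```

>>> apply_moves(targets=[[0,0,-0.009,0,0,0],[0,0,-0.018,0,0,0],[0,0,-0.018,0,0,0]])

```text
t: 13.0
eef_pos: [0.5017, -0.0762, 0.1395]
eef_rot: [0.151, 0.989, -0.0, 0.0]
contact_force: [0.4, -2.6, -0.1]
finger_gap: 0.0186
```

```bash
python3 -c "
from h import *
snap('wrist','w10.png')
st()"
```

```text
13.05 [ 0.5017 -0.0763  0.1391] yaw 2.8378 tilt [ 0.     -0.0009] F [ 0.5 -2.1  0.1] T [-0.88  0.09  0.21] gap 0.0182 q [ 1.590e-01  2.200e-01 -1.770e-01  1.000e-03 -1.173e+00 -4.630e-01]
```

View pics/w10.png

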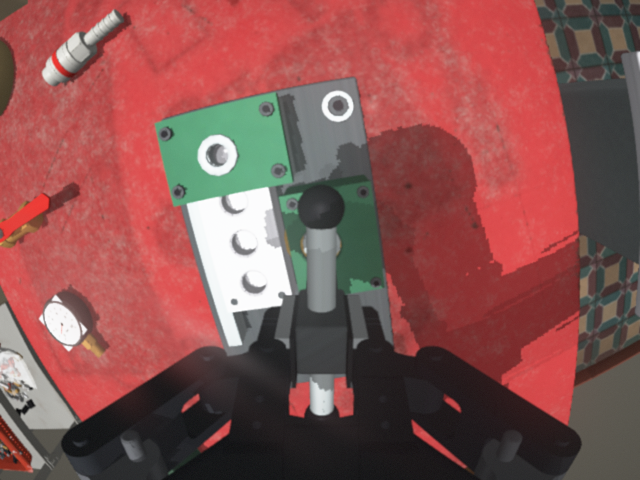

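>>> apply_moves(targets=[[0,0,0,0,0,0],[0,0,0,0,0,0],[0,0,0,0,0,0],[0,0,0,0,0,0]], claw=0.03)

```text
t: 13.38
eef_pos: [0.502, -0.0758, 0.1381]
eef_rot: [0.152, 0.988, 0.0, -0.0]
contact_force: [-0.0, -0.3, -0.1]
finger_gap: 0.0303
```

```bash
python3 -c "
from h import *
snap('wrist','w11.png')
st()"
```

```text
13.43 [ 0.502  -0.0758  0.1381] yaw 2.8357 tilt [-0.      0.0002] F [-0.2 -0.9  0.3] T [-0.04 -0.03  0.03] gap 0.0299 q [ 0.159  0.222 -0.178 -0.    -1.171 -0.465]
```

View pics/w11.png

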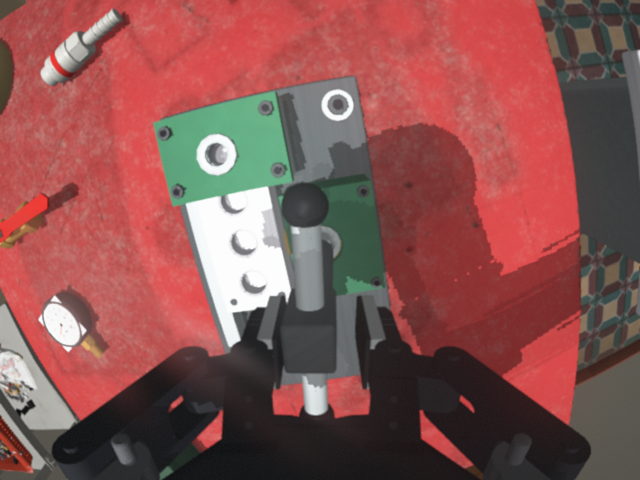

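>>> apply_moves(targets=[[0,-0.0007,0,0,0,0.05],[0,-0.0007,0,0,0,0.05],[0,-0.0007,0,0,0,0.05]])

```text
t: 13.68
eef_pos: [0.502, -0.0766, 0.1381]
eef_rot: [0.128, 0.992, 0.0, -0.0]
contact_force: [0.2, -0.5, -0.8]
finger_gap: 0.0296
```

>>> apply_moves(targets=[[0,0,0,0,0,0],[0,0,0,0,0,0],[0,0,0,0,0,0],[0,0,0,0,0,0]], claw=0, newtons=50)

```text
t: 14.02
eef_pos: [0.5022, -0.0766, 0.1385]
eef_rot: [0.128, 0.992, -0.0, 0.0]
contact_force: [-1.0, 0.2, 3.7]
finger_gap: 0.0191
```

```bash
python3 -c "
from h import *
snap('wrist','w12.png')
st()"
```

```text
14.07 [ 0.5022 -0.0766  0.1385] yaw 2.8856 tilt [ 0.0007 -0.0002] F [-0.   0.6  4.7] T [0.12 0.39 0.11] gap 0.0193 q [ 0.158  0.221 -0.177  0.    -1.171 -0.414]
```

View pics/w12.png

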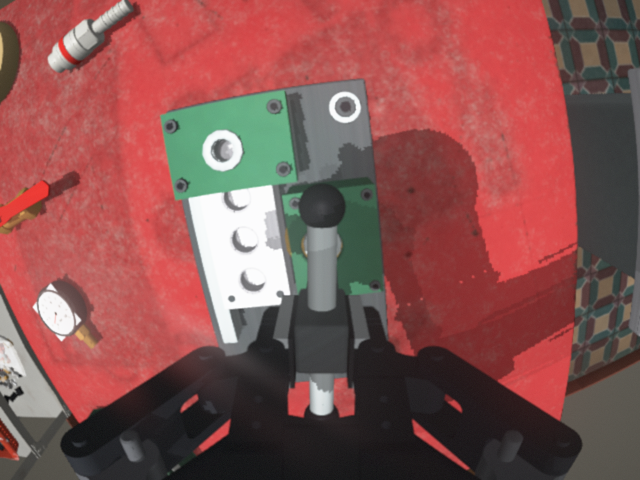

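>>> apply_moves(targets=[[0,0,0.003,0,0,0],[0,0,0.006,0,0,0],[0,0,0.009,0,0,0]])

```text
t: 14.32
eef_pos: [0.4987, -0.0752, 0.1398]
eef_rot: [0.129, 0.992, 0.001, -0.005]
contact_force: [10.7, -3.3, -50.0]
finger_gap: 0.0193
```

```bash
python3 -c "
from h import *
st()"
```

```text
14.32 [ 0.4987 -0.0752  0.1398] yaw 2.883 tilt [-0.0103  0.0039] F [ 10.7  -3.3 -50. ] T [-1.57 -5.06  0.19] gap 0.0193 q [ 0.157  0.221 -0.171 -0.006 -1.187 -0.414]
```

>>> apply_moves(targets=[[0,0,-0.004,0,0,0],[0,0,-0.008,0,0,0],[0,0,-0.008,0,0,0]])

```text
t: 14.57
eef_pos: [0.5011, -0.0763, 0.1391]
eef_rot: [0.128, 0.992, 0.0, -0.001]
contact_force: [-3.0, 1.2, 0.2]
finger_gap: 0.0192
```

```bash
python3 -c "
from h import *
st()"
```

```text
14.57 [ 0.5011 -0.0763  0.1391] yaw 2.8857 tilt [-0.0022  0.0004] F [-3.   1.2  0.2] T [0.72 0.91 0.14] gap 0.0192 q [ 1.580e-01  2.210e-01 -1.760e-01 -1.000e-03 -1.176e+00 -4.130e-01]
```

>>> apply_moves(targets=[[0,0,0,0,0,0.02],[0,0,0,0,0,0.04],[0,0,0,0,0,0.04]])

```text
t: 14.82
eef_pos: [0.5011, -0.0765, 0.1391]
eef_rot: [0.107, 0.994, 0.0, -0.001]
contact_force: [-4.7, 2.4, 2.3]
finger_gap: 0.019
```

```bash
python3 -c "
from h import *
st()"
```

```text
14.82 [ 0.5011 -0.0765  0.1391] yaw 2.927 tilt [-0.0016  0.0003] F [-4.7  2.4  2.3] T [0.95 1.87 0.03] gap 0.019 q [ 1.580e-01  2.210e-01 -1.770e-01 -1.000e-03 -1.175e+00 -3.720e-01]
```

>>> apply_moves(targets=[[-0.001,0.0005,0,0,0,0.02],[-0.001,0.0005,0,0,0,0.04],[-0.001,0.0005,0,0,0,0.04]])

```text
t: 15.07
eef_pos: [0.5009, -0.0762, 0.1391]
eef_rot: [0.087, 0.996, -0.0, -0.0]
contact_force: [-2.6, 0.7, 0.8]
finger_gap: 0.019
```

```bash
python3 -c "
from h import *
st()"
```

```text
15.07 [ 0.5009 -0.0762  0.1391] yaw 2.9673 tilt [-0.0002 -0.0002] F [-2.6  0.7  0.8] T [0.34 1.13 0.04] gap 0.019 q [ 0.159  0.219 -0.179  0.    -1.173 -0.333]
```

>>> apply_moves(targets=[[0,0,0,0,0,0.02],[0,0,0,0,0,0.04],[0,0,0,0,0,0.04]])

```text
t: 15.32
eef_pos: [0.5009, -0.0762, 0.1391]
eef_rot: [0.067, 0.998, -0.0, -0.0]
contact_force: [-2.4, 1.3, 0.1]
finger_gap: 0.0193
```

```bash
python3 -c "
from h import *
st()"
```

```text
15.32 [ 0.5009 -0.0762  0.1391] yaw 3.0073 tilt [-0.0002 -0.0002] F [-2.4  1.3  0.1] T [0.28 1.27 0.  ] gap 0.0193 q [ 0.159  0.219 -0.179  0.    -1.173 -0.293]
```

>>> apply_moves(targets=[[-0.0008,0.0003,0.0,0,0,0],[-0.0008,0.0003,0.001,0,0,0],[-0.0008,0.0003,0.002,0,0,0],[-0.0008,0.0003,0.003,0,0,0]], newtons=80)

```text
t: 15.65
eef_pos: [0.4999, -0.0756, 0.1395]
eef_rot: [0.068, 0.998, 0.0, -0.001]
contact_force: [7.1, -4.2, -27.9]
finger_gap: 0.019
```

```bash
python3 -c "
from h import *
st()"
```

```text
15.65 [ 0.4999 -0.0756  0.1395] yaw 3.0047 tilt [-0.0019  0.0009] F [  7.1  -4.2 -27.9] T [-1.65 -3.26  0.06] gap 0.019 q [ 1.590e-01  2.180e-01 -1.790e-01 -1.000e-03 -1.176e+00 -2.960e-01]
```

```bash
python3 -c "
from h import *
snap('scene','s13.png');snap('top','t13.png')
im=cv2.imread('pics/s13.png'); cv2.imwrite('pics/s13k.png',cv2.resize(im[180:330,260:410],None,fx=5,fy=4,interpolation=cv2.INTER_CUBIC))
st()"
```

```text
15.75 [ 0.5    -0.0756  0.1394] yaw 3.0048 tilt [-0.002   0.0006] F [  5.8  -2.7 -21.1] T [-1.3  -2.6  -0.01] gap 0.0187 q [ 1.590e-01  2.180e-01 -1.790e-01 -1.000e-03 -1.176e+00 -2.960e-01]
```

View pics/s13k.png

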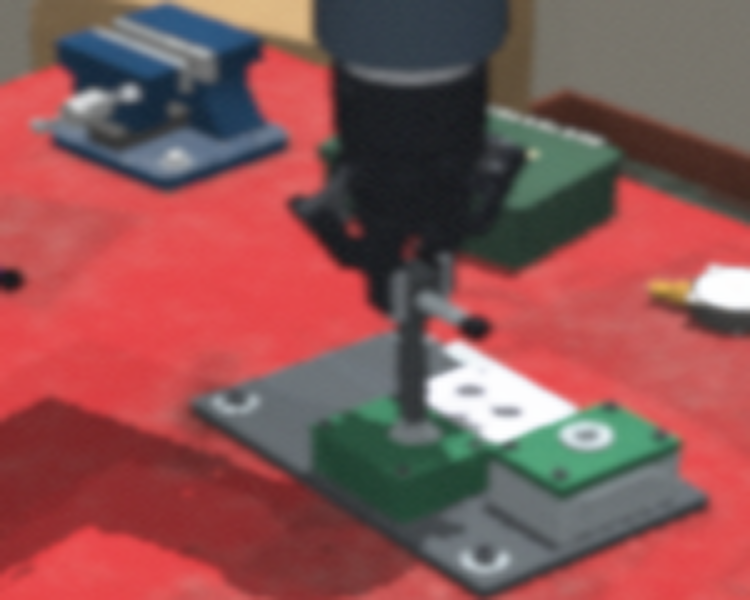

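View pics/s13.png

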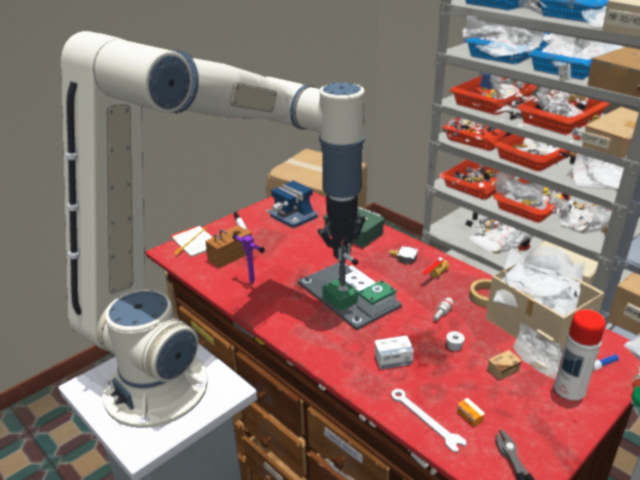

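>>> apply_moves(targets=[[0.001,-0.0003,0.001,0,0,0.05],[0.001,-0.0003,0.002,0,0,0.1],[0.001,-0.0003,0.003,0,0,0.04],[0.001,-0.0003,0.003,0,0,-0.02]])

```text
t: 16.08
eef_pos: [0.5003, -0.0757, 0.1418]
eef_rot: [0.079, 0.997, 0.0, -0.002]
contact_force: [4.2, -2.2, -20.9]
finger_gap: 0.019
```

```bash
python3 -c "
from h import *
st()"
```

```text
16.08 [ 0.5003 -0.0757  0.1418] yaw 2.983 tilt [-0.004   0.0009] F [  4.2  -2.2 -20.9] T [-0.96 -2.04  0.48] gap 0.019 q [ 0.159  0.218 -0.171 -0.002 -1.185 -0.317]
```

>>> apply_moves(targets=[[0.0005,0,0.001,0,0,0.04],[0.0005,0,0.002,0,0,0.08],[0.0005,0,0.003,0,0,0.05],[0.0005,0,0.003,0,0,0.05]])

```text
t: 16.42
eef_pos: [0.5006, -0.0759, 0.1455]
eef_rot: [0.054, 0.999, 0.0, -0.002]
contact_force: [2.8, -1.3, -17.1]
finger_gap: 0.0186
```

```bash
python3 -c "
from h import *
st()"
```

```text
16.42 [ 0.5006 -0.0759  0.1455] yaw 3.0339 tilt [-0.0043  0.0006] F [  2.8  -1.3 -17.1] T [-0.61 -0.92  0.07] gap 0.0186 q [ 1.580e-01  2.160e-01 -1.640e-01 -1.000e-03 -1.194e+00 -2.660e-01]
```

>>> apply_moves(targets=[[0.0005,0,0.0015,0,0,0.03],[0.0005,0,0.003,0,0,-0.01],[0.0005,0,0.0045,0,0,0.03],[0.0005,0,0.006,0,0,0.0]])

```text
t: 16.75
eef_pos: [0.5031, -0.0762, 0.1555]
eef_rot: [0.052, 0.999, -0.0, 0.001]
contact_force: [0.3, -0.3, -2.6]
finger_gap: 0.0189
```

```bash
python3 -c "
from h import *
st();snap('wrist','w14.png')"
```

```text
16.75 [ 0.5031 -0.0762  0.1555] yaw 3.0383 tilt [ 0.0026 -0.0003] F [ 0.3 -0.3 -2.6] T [ 0.04  0.   -0.03] gap 0.0189 q [ 1.590e-01  2.090e-01 -1.470e-01  1.000e-03 -1.211e+00 -2.620e-01]
```

View pics/w14.png

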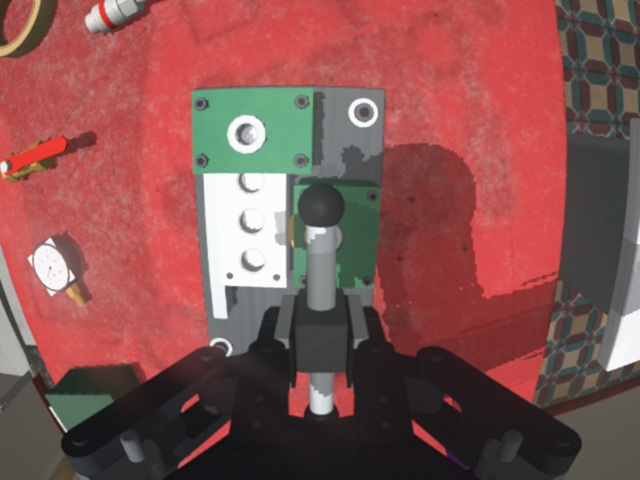

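>>> apply_moves(targets=[[0,0,0.015,0,0,0.0],[0,0,0.035,0,0,0.0],[0,0,0.06,0,0,0.0],[0,0.02,0.07,0,0,0.08],[0,0.05,0.07,0,0,0.16]])

```text
t: 17.22
eef_pos: [0.5044, -0.0272, 0.2286]
eef_rot: [-0.028, 1.0, -0.0, 0.004]
contact_force: [0.7, -0.0, -3.5]
finger_gap: 0.0189
```

```bash
python3 -c "
from h import *
snap('wrist','w15.png');snap('scene','s15.png');st()
im=cv2.imread('pics/s15.png'); cv2.imwrite('pics/s15k.png',cv2.resize(im[170:330,260:410],None,fx=5,fy=3.7,interpolation=cv2.INTER_CUBIC))
"
```

```text
17.32 [ 0.5031 -0.0233  0.2259] yaw -3.0819 tilt [0.004  0.0019] F [-0.3 -0.6 -2.9] T [-0.07  0.02 -0.02] gap 0.0186 q [ 2.650e-01  1.620e-01 -2.400e-02 -1.000e-03 -1.381e+00 -2.050e-01]
```

View pics/w15.png

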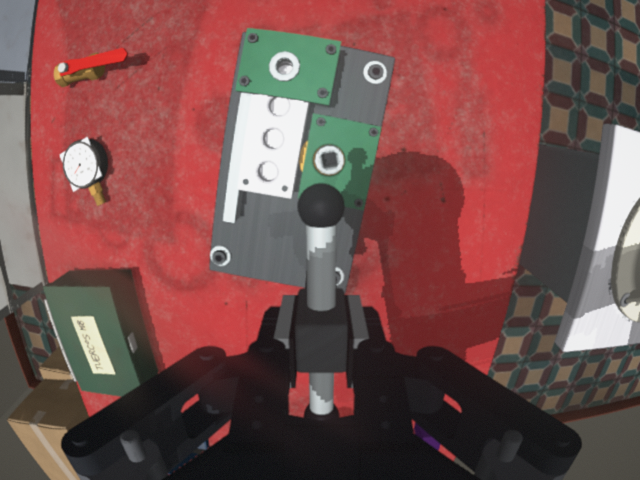

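View pics/s15k.png

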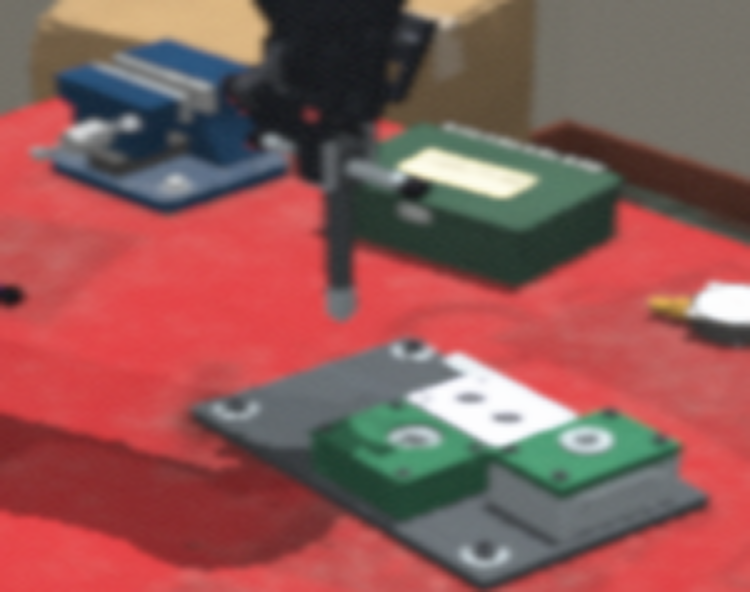

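```bash
python3 -c "
from h import *
im=cv2.imread('pics/w15.png'); cv2.imwrite('pics/w15s.png',cv2.resize(im[135:185,300:360],None,fx=12,fy=12,interpolation=cv2.INTER_CUBIC))
"
```

```text
(no output)
```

View pics/w15s.png

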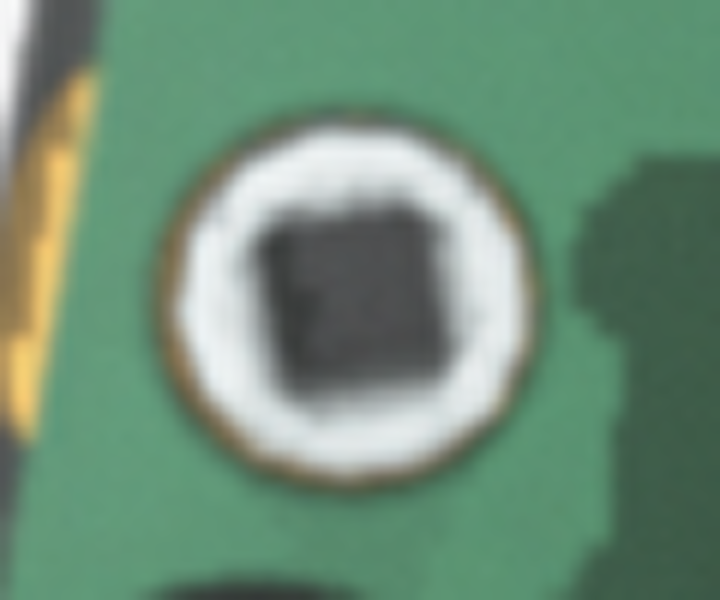

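```bash
python3 -c "
from h import *
c=C('w15',True)
S=lambda x,y:((x+.5)/12-.5+300,(y+.5)/12-.5+135)
Q=np.array([c.back(*S(*p),.042)[:2] for p in [(262,235),(418,208),(448,362),(288,392)]])
for i in range(4):
    d=Q[(i+1)%4]-Q[i]; print(np.hypot(*d),(-.128-np.arctan2(d[1],d[0]))%(np.pi/2))
print(Q.mean(0))
A=[(.058,.125),(-.026,-.053),(-.086,-.053),(-.038,-.062),(.042,-.062),(-.0475,-.015)]
J=[c.back(*p)[:2] for p in [(210,269,.012),(315,115,.047),(381,123,.047),(331,107,.058),(238,92,.058)]]+[Q.mean(0)]
th,t,R,res=fit2d(A,J);print(th,t,(res*1e3).round(1))
print([((c.back(*p)[:2]-t)@R).round(4) for p in [(241,189,.044),(291,198,.044)]])
"
```

```text
0.011672064702026278 1.2109732717739026
0.011725488585981075 1.1914286534834382
0.012071864914744494 1.1959845463035097
0.011905387889130054 1.225193244469983
[ 0.50152964 -0.07607028]
-0.1264189452581963 [ 0.54911707 -0.06707097] [[-0.1  1.2]
 [ 0.7 -1.5]
 [-1.3  3.1]
 [ 0.9 -1.7]
 [ 1.3 -1.2]
 [-1.4  0.1]]
[array([0.0279, 0.0248]), array([-0.0187,  0.0253])]
```

```bash
cat > rect.py <<'E'
from h import *
import sys
def rect(fn,ctr=(.5013,-.0761),z=.042,h=.05,n=800):
    c=C(fn,True); g=np.linspace(-h,h,n)
    X,Y=np.meshgrid(ctr[0]-g, ctr[1]-g,indexing='ij')  # row down = -x, col right = -y
    P=np.c_[X.ravel(),Y.ravel(),np.full(X.size,z)]
    uv=c.proj(P).astype(np.float32).reshape(n,n,2)
    return cv2.remap(c.p[:,:,::-1].copy(),uv[...,0],uv[...,1],cv2.INTER_CUBIC)
if __name__=='__main__':
    from scipy.optimize import minimize
    fn=sys.argv[1]; im=rect(fn,h=.012,n=480); cv2.imwrite('pics/r_'+fn+'.png',im)
    g=cv2.cvtColor(im,cv2.COLOR_BGR2GRAY).astype(float)
    m=g[150:330,150:330]; 
    yy,xx=np.mgrid[0:480,0:480]*1.0
    mask=np.hypot(xx-240,yy-240)<9.3/12*240
    def cost(p):
        cx,cy,a,s,lo,hi=p; u=(xx-cx)*np.cos(a)+(yy-cy)*np.sin(a); v=-(xx-cx)*np.sin(a)+(yy-cy)*np.cos(a)
        d=np.maximum(abs(u),abs(v))-s; k=1/(1+np.exp(-d/10)); return (((lo+(hi-lo)*k-g)**2)[mask]).mean()/100
    best=min((minimize(cost,[240,240,a,136,60,200],method='Nelder-Mead',options=dict(maxiter=3000,xatol=1e-3,fatol=1e-4)) for a in np.arange(0,1.57,.26)),key=lambda o:o.fun)
    # image: col right=-y,row down=-x ; image angle a (x right,y down): direction (cos a, sin a)-> world (-sin a, -cos a)
    a=best.x[2]; yaw=np.arctan2(-np.cos(a),-np.sin(a))%(np.pi/2)
    print(fn,best.fun,best.x.round(3),'yaw mod',yaw,'q=',(-.128-yaw)%(np.pi/2))
E
for f in w1 w2 w15; do python3 rect.py $f; done
```

```text
w1 1.141005876772123 [246.437 241.43    0.291 137.955  71.162 196.671] yaw mod 1.279890151593517 q= 0.16290617520137962
w2 1.6663480528893886 [236.707 251.468   0.293 138.3    60.708 124.529] yaw mod 1.2776759055854747 q= 0.16512042120942194
w15 1.2947474605339113 [ 2.35545e+02  2.32517e+02 -2.16000e-01  1.35832e+02  7.55360e+01
  2.07701e+02] yaw mod 0.2158490161861233 q= 1.2269473106087734
```

```bash
python3 -c "
import cv2,numpy as np
cv2.imwrite('pics/rr.png',np.hstack([cv2.resize(cv2.imread('pics/r_%s.png'%f),(260,260)) for f in ('w1','w2','w15')]))"
```

```text
(no output)
```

View pics/rr.png

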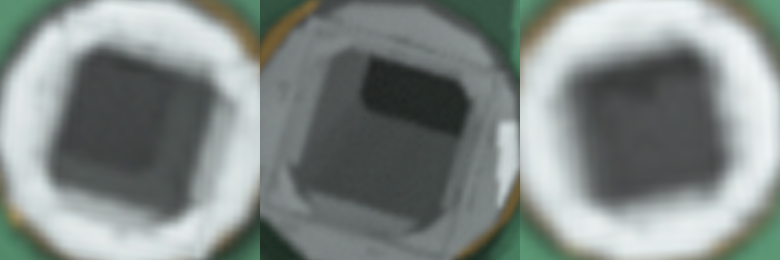

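>>> apply_moves(targets=[[-0.004,0.03,0.005,0,0,0.1],[-0.008,0.06,0.01,0,0,0.22],[-0.012,0.09,0.01,0,0,0.34],[-0.016,0.12,0.01,0,0,0.46],[-0.02,0.15,0.01,0,0,0.58]])

```text
t: 17.73
eef_pos: [0.4822, 0.1252, 0.2352]
eef_rot: [-0.315, 0.949, 0.0, 0.001]
contact_force: [0.2, 0.5, -2.7]
finger_gap: 0.0186
```

```bash
python3 -c "
from h import *
c=C('s15');print(c.proj([[.5031,-.0233,.2259-.112],[.5031,-.0233,.2259-.105],[.5031,-.0233,.2259+.013]]))
st();snap('wrist','w16.png')"
```

```text
[[328.42090293 257.24920131]
 [328.37542875 254.94224536]
 [327.57458434 214.31450948]]
17.73 [0.4822 0.1252 0.2352] yaw -2.5014 tilt [0.002  0.0007] F [ 0.2  0.5 -2.7] T [-0.02 -0.1   0.01] gap 0.0186 q [ 0.569  0.149 -0.016  0.    -1.404  0.071]
```

View pics/w16.png

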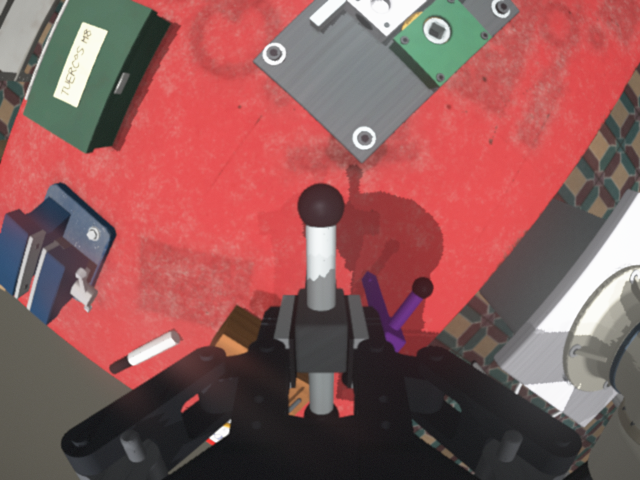

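>>> apply_moves(targets=[[-0.004,0.036,0,0,0,0.11],[-0.008,0.072,0,0,0,0.23],[-0.012,0.108,0,0,0,0.35],[-0.017,0.144,0,0,0,0.46],[-0.0215,0.178,0,0,0,0.57]])

```text
t: 18.2
eef_pos: [0.4606, 0.3038, 0.235]
eef_rot: [-0.569, 0.823, 0.0, 0.001]
contact_force: [0.7, -0.8, -2.3]
finger_gap: 0.0188
```

>>> apply_moves(targets=[[0,0.006,0,0,0,0],[0,0.006,0,0,0,0],[0,0.006,0,0,0,0],[0,0.006,0,0,0,0]])

```text
t: 18.53
eef_pos: [0.461, 0.3072, 0.2346]
eef_rot: [-0.566, 0.824, -0.0, 0.0]
contact_force: [0.4, -0.7, -1.8]
finger_gap: 0.019
```

```bash
python3 -c "
from h import *
s=st();snap('wrist','w17.png');snap('scene','s17.png')
im=cv2.imread('pics/s17.png'); cv2.imwrite('pics/s17k.png',cv2.resize(im[160:270,185:285],None,fx=7,fy=5.4,interpolation=cv2.INTER_CUBIC))
c=C('s17');p=s['eef_pos'];print((c.proj([[*p[:2],p[2]-.112],[.4605,.3095,.066]])-[185,160])*[7,5.4])
"
```

```text
18.53 [0.461  0.3072 0.2346] yaw -1.9385 tilt [0.0006 0.0001] F [ 0.4 -0.7 -1.8] T [-0.04 -0.    0.04] gap 0.019 q [ 0.871  0.262  0.125  0.    -1.434  0.332]
[[353.18555327 299.52388443]
 [362.15887163 391.11895915]]
```

View pics/w17.png

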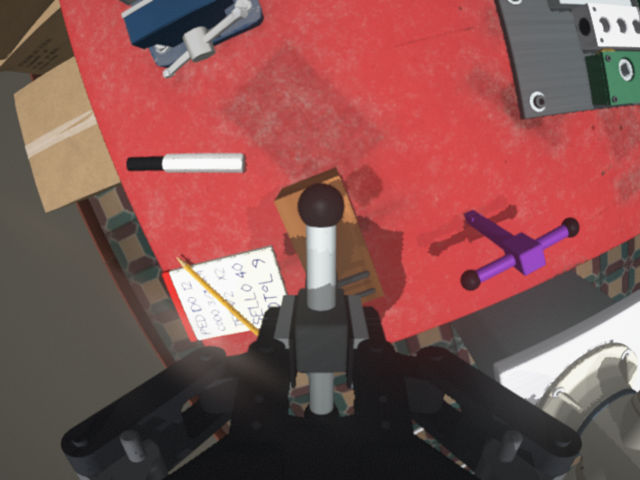

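View pics/s17k.png

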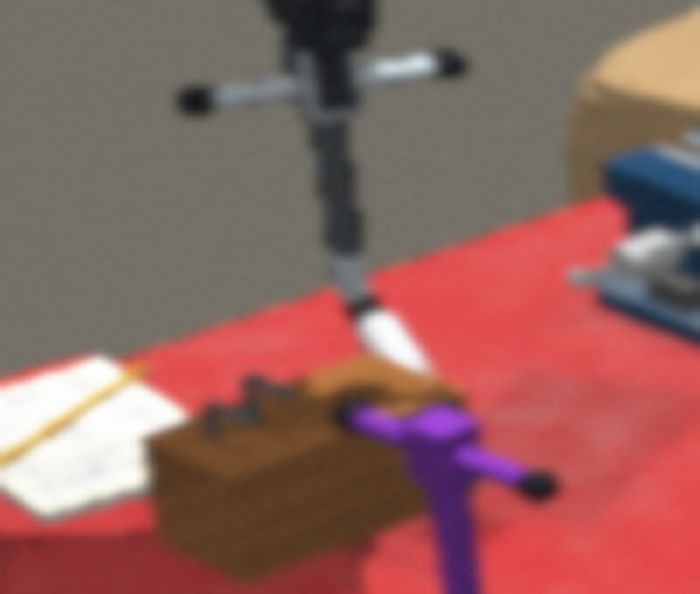

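```bash
python3 -c "
from h import *
c=C('w7',True);print(c.back(16,344,.066))
im=cv2.imread('pics/t13.png'); cv2.imwrite('pics/t13k.png',cv2.resize(im[260:330,190:250],None,fx=10,fy=8.5,interpolation=cv2.INTER_CUBIC))
im=cv2.imread('pics/w7.png'); cv2.imwrite('pics/w7k.png',cv2.resize(im[290:420,0:100],None,fx=6,fy=4.6,interpolation=cv2.INTER_CUBIC))
"
```

```text
[0.46247037 0.30631141 0.066     ]
```

View pics/t13k.png

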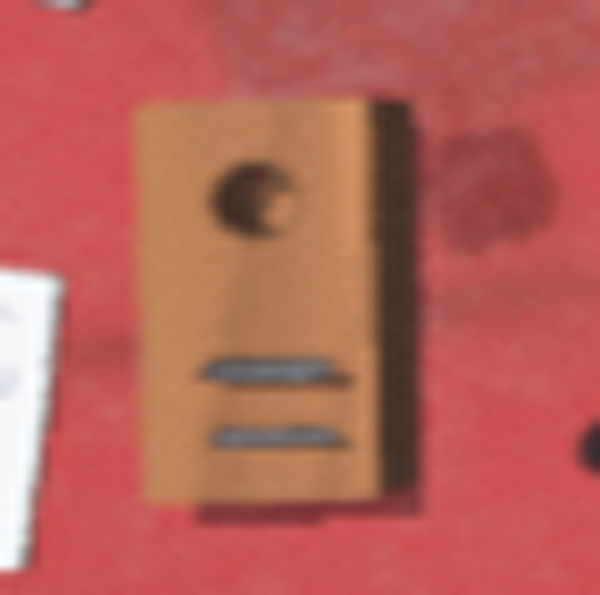

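View pics/w7k.png

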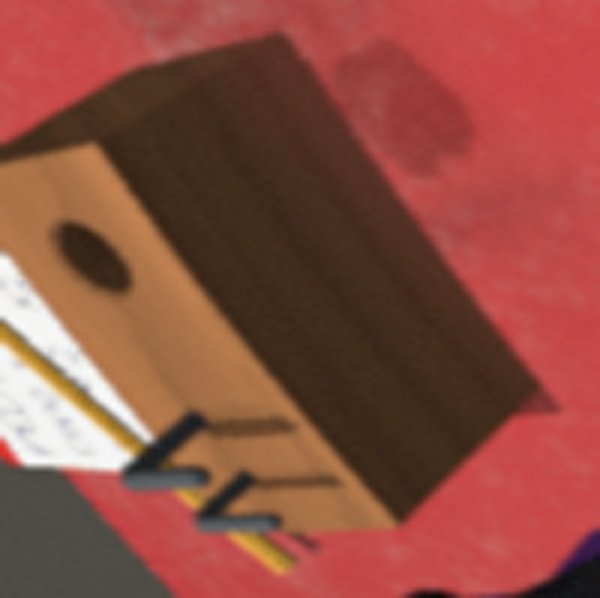

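```bash
python3 -c "
from h import *
c=C('t13');S=lambda x,y:((x+.5)/10-.5+190,(y+.5)/8.5-.5+260)
print('hole',c.back(*S(254,200),.066))
th,t,R,res=fit2d([(.06,.03),(.06,-.03),(-.06,-.03),(-.06,.03)],[c.back(*S(*p),.066)[:2] for p in [(135,105),(370,98),(382,497),(143,500)]])
print(th,t,R@[.03,0]+t,(res*1e3).round(1))
st()"
```

```text
hole [0.46031944 0.31009567 0.066     ]
0.011017023357045741 [0.43050942 0.30945295] [0.4605076  0.30978346] [[ 0.5 -0.4]
 [ 0.5  0.1]
 [ 0.   0.7]
 [-1.1 -0.4]]
18.63 [0.461  0.3069 0.2346] yaw -1.939 tilt [0.0006 0.0003] F [-0.1 -0.3 -3.7] T [-0.02  0.06 -0.01] gap 0.0189 q [ 0.87   0.261  0.125  0.    -1.434  0.333]
```

>>> apply_moves(targets=[[-0.0005,0.003,-0.01,0,0,0],[-0.0005,0.003,-0.025,0,0,0],[-0.0005,0.003,-0.04,0,0,0],[-0.0005,0.003,-0.048,0,0,0],[-0.0005,0.003,-0.048,0,0,0]])

```text
t: 19.05
eef_pos: [0.4592, 0.3097, 0.1835]
eef_rot: [-0.566, 0.824, -0.0, -0.002]
contact_force: [0.3, -0.2, -3.0]
finger_gap: 0.0186
```

>>> apply_moves(targets=[[0,0,0,0,0,0],[0,0,0,0,0,0]])

```text
t: 19.22
eef_pos: [0.4608, 0.311, 0.187]
eef_rot: [-0.566, 0.824, -0.0, 0.001]
contact_force: [0.1, 0.6, -2.3]
finger_gap: 0.0188
```

```bash
python3 -c "
from h import *
s=st();snap('scene','s18.png');snap('top','t18.png')
im=cv2.imread('pics/s18.png'); cv2.imwrite('pics/s18k.png',cv2.resize(im[160:270,185:285],None,fx=7,fy=5.4,interpolation=cv2.INTER_CUBIC))
"
```

```text
19.22 [0.4608 0.311  0.187 ] yaw -1.9377 tilt [0.0014 0.0008] F [ 0.1  0.6 -2.3] T [-0.03  0.02 -0.03] gap 0.0188 q [ 8.760e-01  2.820e-01  3.200e-02  1.000e-03 -1.319e+00  3.280e-01]
```

View pics/s18k.png

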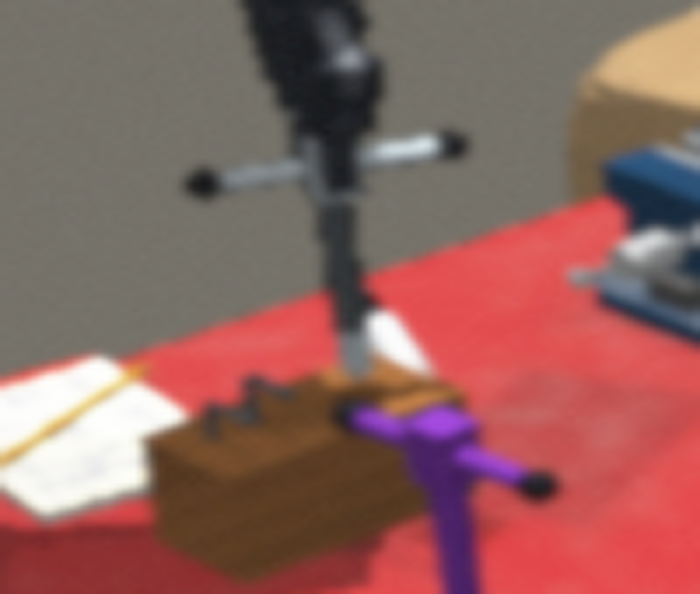

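>>> apply_moves(targets=[[-0.0003,-0.001,-0.003,0,0,0],[-0.0003,-0.001,-0.007,0,0,0],[-0.0003,-0.001,-0.012,0,0,0],[-0.0003,-0.001,-0.017,0,0,0],[-0.0003,-0.001,-0.022,0,0,0]])

```text
t: 19.73
eef_pos: [0.4597, 0.3098, 0.1633]
eef_rot: [-0.566, 0.824, -0.0, -0.0]
contact_force: [0.7, -0.7, -2.2]
finger_gap: 0.0184
```

>>> apply_moves(targets=[[0,0,-0.005,0,0,0],[0,0,-0.01,0,0,0],[0,0,-0.015,0,0,0]])

```text
t: 19.98
eef_pos: [0.4599, 0.3099, 0.1484]
eef_rot: [-0.566, 0.824, -0.0, -0.0]
contact_force: [-1.5, 0.7, -3.6]
finger_gap: 0.0188
```

>>> apply_moves(targets=[[0,0,-0.006,0,0,0],[0,0,-0.012,0,0,0],[0,0,-0.018,0,0,0],[0,0,-0.023,0,0,0],[0,0,-0.025,0,0,0]])

```text
t: 20.4
eef_pos: [0.4595, 0.3096, 0.1229]
eef_rot: [-0.566, 0.824, -0.0, -0.001]
contact_force: [0.3, 0.1, -3.0]
finger_gap: 0.0188
```

>>> apply_moves(targets=[[0,0,-0.001,0,0,0],[0,0,-0.002,0,0,0],[0,0,-0.003,0,0,0]])

```text
t: 20.65
eef_pos: [0.4601, 0.31, 0.1213]
eef_rot: [-0.566, 0.824, 0.0, 0.0]
contact_force: [1.0, -0.4, -3.1]
finger_gap: 0.019
```

>>> apply_moves(targets=[[0,0,-0.001,0,0,0],[0,0,-0.002,0,0,0],[0,0,-0.002,0,0,0]])

```text
t: 20.9
eef_pos: [0.4604, 0.3101, 0.1205]
eef_rot: [-0.566, 0.824, -0.0, 0.001]
contact_force: [-1.3, -0.9, 4.4]
finger_gap: 0.0188
```

```bash
python3 -c "
from h import *
st()"
```

```text
20.9 [0.4604 0.3101 0.1205] yaw -1.9372 tilt [0.0017 0.0008] F [-1.3 -0.9  4.4] T [-0.35  0.84 -0.03] gap 0.0188 q [ 8.750e-01  3.220e-01 -8.800e-02  1.000e-03 -1.159e+00  3.290e-01]
```

>>> apply_moves(targets=[[0,0,0.0,0,0,0],[0,0,0,0,0,0],[0,0,0,0,0,0],[0,0,0,0,0,0]], claw=0.06)

```text
t: 21.23
eef_pos: [0.46, 0.31, 0.1191]
eef_rot: [-0.566, 0.824, -0.0, 0.0]
contact_force: [0.4, -0.7, -0.4]
finger_gap: 0.06
```

>>> apply_moves(targets=[[0,0,0.01,0,0,0],[0,0,0.03,0,0,0],[0,0,0.06,0,0,0],[0,0,0.09,0,0,0],[0,0,0.12,0,0,0]])

```text
t: 21.65
eef_pos: [0.4599, 0.3096, 0.2413]
eef_rot: [-0.566, 0.824, -0.0, 0.0]
contact_force: [0.6, 1.4, 0.4]
finger_gap: 0.0599
```

```bash
python3 -c "
from h import *
st();snap('wrist','w20.png')"
```

```text
21.65 [0.4599 0.3096 0.2413] yaw -1.9375 tilt [0.0006 0.0001] F [0.6 1.4 0.4] T [ 0.12 -0.09  0.03] gap 0.0599 q [ 0.875  0.261  0.141  0.    -1.45   0.329]
```

View pics/w20.png

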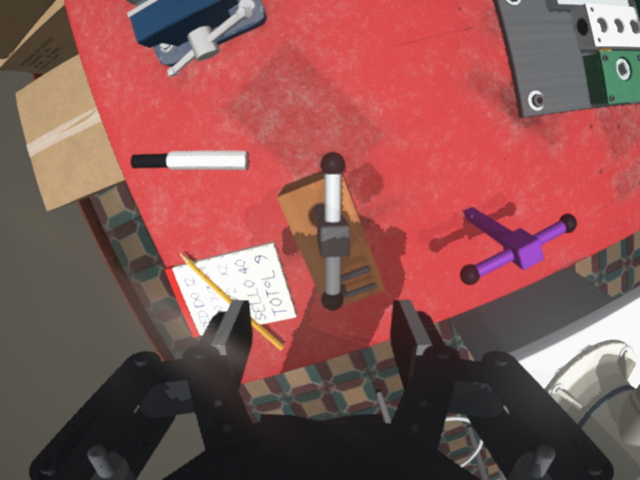

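```bash
python3 -c "
from h import *
c=C('w20',True);print(c.proj([.4604,.31,.15]));a=c.back(332,163,.133);b=c.back(332,300,.133);print(a,b,(a+b)/2, c.back(334,237,.15))"
```

```text
[[320.47262372 245.30170129]]
[0.50714216 0.28364601 0.133     ] [0.4112119  0.31962993 0.133     ] [0.45917703 0.30163797 0.133     ] [0.46258948 0.29954305 0.15      ]
```

>>> apply_moves(targets=[[0.01,-0.028,0,0,0,-0.12],[0.02,-0.056,0,0,0,-0.24],[0.03,-0.084,0,0,0,-0.36],[0.04,-0.112,0,0,0,-0.48],[0.05,-0.14,0,0,0,-0.6]], claw=0)

```text
t: 22.12
eef_pos: [0.5103, 0.1686, 0.2398]
eef_rot: [-0.295, 0.956, 0.0, 0.001]
contact_force: [0.1, 0.5, -0.4]
finger_gap: 0.0008
```

>>> apply_moves(targets=[[0.01,-0.028,0,0,0,-0.12],[0.02,-0.056,-0.02,0,0,-0.24],[0.03,-0.084,-0.04,0,0,-0.36],[0.04,-0.112,-0.06,0,0,-0.48],[0.05,-0.14,-0.09,0,0,-0.6]])

```text
t: 22.53
eef_pos: [0.5616, 0.0289, 0.1512]
eef_rot: [0.001, 1.0, 0.0, 0.003]
contact_force: [1.1, 1.1, 0.2]
finger_gap: 0.0002
```

>>> apply_moves(targets=[[0.0,0,-0.03,0,0,-0.1],[0.0,0,-0.06,0,0,-0.12],[0.0,0,-0.06,0,0,-0.12],[0.0,0,-0.06,0,0,-0.12]])

```text
t: 22.87
eef_pos: [0.5592, 0.0298, 0.0892]
eef_rot: [0.057, 0.998, -0.001, -0.001]
contact_force: [1.2, 0.5, 1.0]
finger_gap: -0.0
```

```bash
python3 -c "
from h import *
st();snap('wrist','w21.png')"; python3 rect.py w21; python3 -c "
from rect import *
im=rect('w21',z=.047,h=.06,n=600);cv2.imwrite('pics/r21.png',im)"
```

```text
22.87 [0.5592 0.0298 0.0892] yaw 3.0268 tilt [-0.0025 -0.0015] F [1.2 0.5 1. ] T [ 0.04 -0.08 -0.  ] gap -0.0 q [ 3.330e-01  3.600e-01 -1.180e-01  1.000e-03 -1.096e+00 -4.480e-01]
w21 1.7263681158560622 [ 2.44914e+02  2.45422e+02 -2.39000e-01  1.38522e+02  6.87120e+01
  1.94258e+02] yaw mod 0.23867279187297563 q= 1.204123534921921
```

View pics/w21.png

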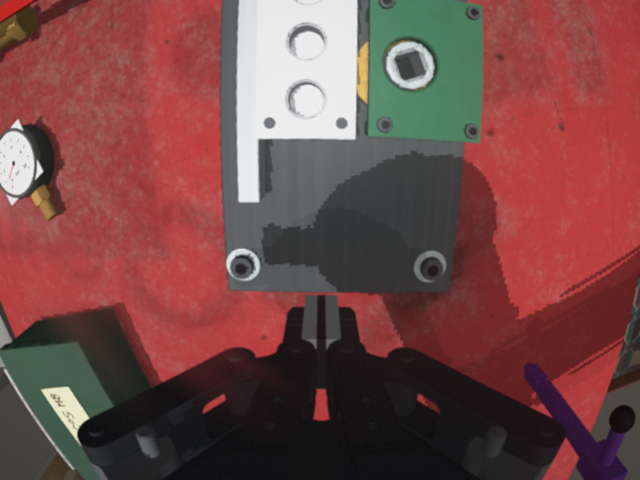

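View pics/r21.png

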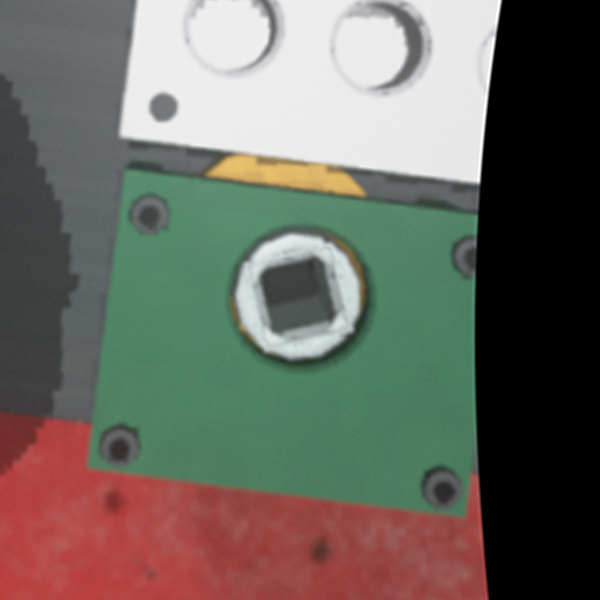

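>>> apply_moves(targets=[[-0.02,-0.01,-0.01,0,0,0],[-0.04,-0.02,-0.02,0,0,0],[-0.049,-0.027,-0.025,0,0,0],[-0.049,-0.027,-0.025,0,0,0],[-0.049,-0.027,-0.025,0,0,0]])

```text
t: 23.33
eef_pos: [0.5124, 0.0037, 0.0671]
eef_rot: [0.057, 0.998, 0.0, 0.002]
contact_force: [0.6, -0.2, -0.1]
finger_gap: 0.0003
```

```bash
python3 -c "
from h import *
st();snap('wrist','w22.png')"; python3 rect.py w22; python3 -c "
from rect import *
im=rect('w22',z=.047,h=.06,n=600);cv2.imwrite('pics/r22.png',im)"
```

```text
23.33 [0.5124 0.0037 0.0671] yaw 3.0271 tilt [0.0046 0.0006] F [ 0.6 -0.2 -0.1] T [ 0.05 -0.07  0.01] gap 0.0003 q [ 0.314  0.293 -0.281  0.001 -0.992 -0.429]
w22 1.6371646941230966 [ 2.40727e+02  2.34854e+02 -2.25000e-01  1.39022e+02  6.49670e+01
  1.99121e+02] yaw mod 0.22489813091948907 q= 1.2178981958754074
```

View pics/r22.png

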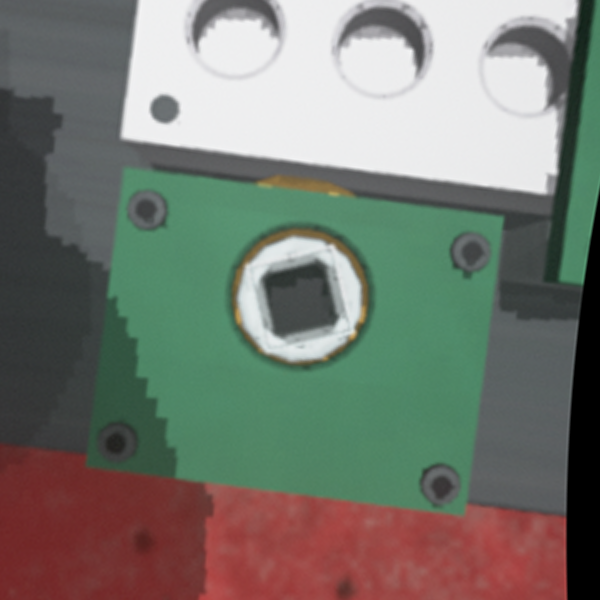

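View pics/r_w22.png

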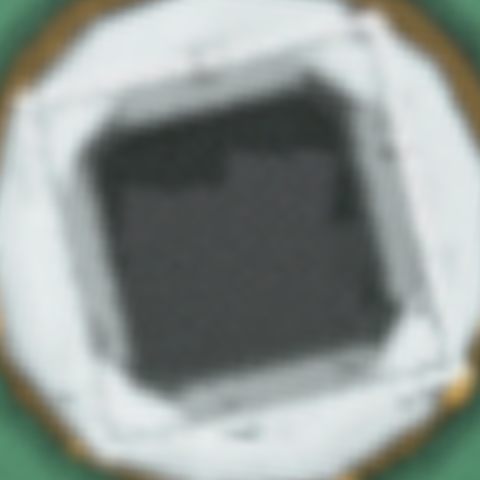

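>>> apply_moves(targets=[[0,0.01,0.03,0,0,0],[0,0.02,0.06,0,0,0],[0,0.03,0.1,0,0,0],[0,0.03,0.1,0,0,0],[0,0.03,0.1,0,0,0]])

```text
t: 23.8
eef_pos: [0.5138, 0.0349, 0.1687]
eef_rot: [0.057, 0.998, 0.001, 0.004]
contact_force: [0.2, -0.2, -1.9]
finger_gap: 0.0
```

```bash
python3 -c "
from h import *
c=C('w21',True);th=-.127;t=np.array([.5497,-.0670]);R=np.array([[np.cos(th),-np.sin(th)],[np.sin(th),np.cos(th)]])
print([((c.back(*p)[:2]-t)@R).round(4) for p in [(257,138,.044),(355,140,.044),(368,138,.047),(482,143,.047)]])
snap('top','t23.png');snap('scene','s23.png')
a=cv2.imread('pics/s23.png');b=cv2.imread('pics/t23.png')
cv2.imwrite('pics/f.png',np.hstack([cv2.resize(a[170:290,180:280],(390,468)),cv2.resize(b[250:330,180:247],(390,466))[:466] if 0 else cv2.resize(b[250:330,180:247],(390,468))]))
st()"
```

```text
[array([0.0304, 0.0246]), array([-0.0193,  0.0254]), array([-0.0256,  0.0241]), array([-0.0872,  0.0229])]
23.9 [0.5113 0.0339 0.165 ] yaw 3.0263 tilt [0.0012 0.0007] F [ 0.4  0.2 -0.5] T [-0.04  0.07  0.06] gap 0.0001 q [ 0.372  0.211 -0.12  -0.    -1.239 -0.487]
```

View pics/f.png

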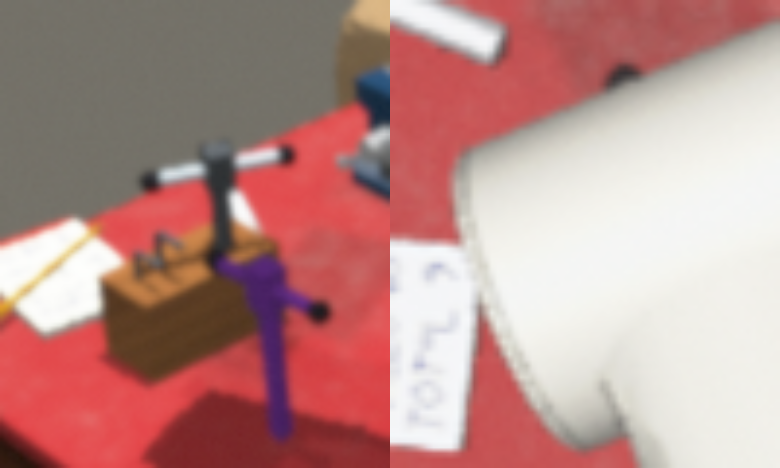

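View pics/t23.png

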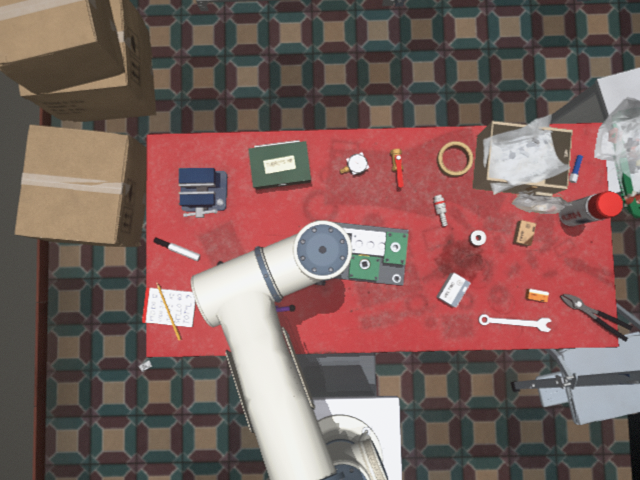

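```bash
python3 -c "
from h import *
print(r.close_job())"
```

```text
the job is handed in; nothing more can be done
None
```

I handed the job in at about 24 s. The block is home and clamped and the key is back in its stand, but the cam is not at its full stop.

- **Block:** I pushed it until it met the end stop. The last picture put its +y end at jig y of about 25 mm, which is home, and square against the fence.
- **Cam:** I turned it clockwise to what should have been the stop, judging by key angle and torque. I did not measure it there.
- **Jam on removal:** The key jammed in the socket at about 50 N. I had to let go, grip it again and wiggle it out. That most likely let the cam slip back.
- **Cam now:** Four measurements from three pictures give about 1.20 to 1.23 rad. That is above the 1.15 needed but short of the 1.45 stop. I chose not to re-tighten it, to avoid another jam. I had no way to measure the clamping force.
- **Key:** It is standing in its hole in the stand with the gripper clear. It leans by an estimated 0.07 to 0.09 rad (limit 0.15). I did not measure its depth or tip offset after letting go, though it touched the floor of the hole before I released it.
- **Other things:** In the last overhead picture, the bystanders and the look-alike key showed no visible change. The arm hides part of the stand and the purple key in that view. The robot was touching nothing when I handed in.

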